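# Clear the truffle board: waste under the sprung flap, spatulas to their trays

## Task

Clear down the chopping board: lift the waste caddy's sprung flap right open until it stays up, put every truffle end from the board into the caddy, then bring the flap down by its handle, easing it all the way shut instead of letting the spring slam it. Also lay every spatula flat in the tray of its own colour (before or after the waste), and leave the bowl, the oil bottle and the tub undisturbed.

Things in the scene. Friction and masses are not known exactly. Their poses are not given: they have to be found in the camera images.
- caddy: Open-topped stainless waste caddy fixed to the bench: 170 (its x) x 240 (its y) x 105 mm high, walls 5 mm, inner floor 5 mm above its underside. Origin: centre of its underside, on the bench. Its -x side is the front (green panel), its +x side carries the flap's hinge. The mouth is covered by the flap at the start.
- flap (a joint): Hinge angle of the caddy's grey and green flap, rad: 0 = shut (horizontal on the rim), grows as the front edge is lifted up and back, 1.75 = fully open against its stop, just past upright. An over-centre spring: above about 1.3 rad the flap runs open and stays open by itself; below that the spring pulls it shut with increasing force (about 1 N m at the hinge, 4 to 5 N at the handle when nearly shut). It has hardly any damping, so it slams if let go while part open.
- flap_hinge (a point): Middle of the flap's hinge axis, which runs along the caddy's y axis: at x = +87 mm, z = 110 mm in the caddy's frame.
- flap_handle (a point): Middle of the orange grip bar of the flap's handle: a round bar 12 mm thick, 120 mm long, parallel to the hinge, 217 mm from the hinge and 45 mm clear of the flap's front edge, held by an arm at each end. It moves with the flap, with its height 110 mm when shut; at flap angle a it lies 217*cos(a) mm in front (-x of the caddy) of the hinge and 217*sin(a) mm above it. A gripper pointing down may pinch it between its fingers and let the bar turn in them all the way.
- end0: Truffle end to throw away: a firm oval plug, 76 mm long (its x) x 48 mm wide (its y) x 40 mm high, black sides and pale cut top, about 90 g. Origin: centre of its underside. Lies on the 18 mm thick chopping board. May be absent.
- end1: Truffle end to throw away: a firm oval plug, 76 mm long (its x) x 48 mm wide (its y) x 40 mm high, black sides and pale cut top, about 90 g. Origin: centre of its underside. Lies on the 18 mm thick chopping board. May be absent.
- end2: Truffle end to throw away: a firm oval plug, 76 mm long (its x) x 48 mm wide (its y) x 40 mm high, black sides and pale cut top, about 90 g. Origin: centre of its underside. Lies on the 18 mm thick chopping board. May be absent.
- tool_green: Kitchen spatula with a green handle, lying flat, 165 mm long over all along its x. Origin: centre of its underside (underside of the handle, mid-length of the whole). Handle from x = -82 to +17 mm, 24 mm wide (y), 22 mm high, best gripped about x = -25 mm, its balance point; thin steel blade to x = +82 mm, 50 mm wide, 11 mm above the underside. About 110 g. Starts on the chopping board. May be absent.
- tool_blue: Kitchen spatula with a blue handle, lying flat, 165 mm long over all along its x. Origin: centre of its underside (underside of the handle, mid-length of the whole). Handle from x = -82 to +17 mm, 24 mm wide (y), 22 mm high, best gripped about x = -25 mm, its balance point; thin steel blade to x = +82 mm, 30 mm wide, 11 mm above the underside. About 110 g. Starts on the chopping board. May be absent.
- tool_yellow: Kitchen spatula with a yellow handle, lying flat, 165 mm long over all along its x. Origin: centre of its underside (underside of the handle, mid-length of the whole). Handle from x = -82 to +17 mm, 24 mm wide (y), 22 mm high, best gripped about x = -25 mm, its balance point; thin steel blade to x = +82 mm, 40 mm wide, 11 mm above the underside. About 110 g. Starts on the chopping board. May be absent.
- tray_green: Storage tray fixed to the bench with green walls and floor, the place of the green spatula. Inside 202 mm (its x) x 84 mm (its y), walls 4 mm thick rising to 18 mm, inner floor 4 mm above the bench. Origin: centre of its underside.
- tray_blue: Storage tray fixed to the bench with blue walls and floor, the place of the blue spatula. Inside 202 mm (its x) x 84 mm (its y), walls 4 mm thick rising to 18 mm, inner floor 4 mm above the bench. Origin: centre of its underside.
- tray_yellow: Storage tray fixed to the bench with yellow walls and floor, the place of the yellow spatula. Inside 202 mm (its x) x 84 mm (its y), walls 4 mm thick rising to 18 mm, inner floor 4 mm above the bench. Origin: centre of its underside.
- bowl: Bystander, not to be disturbed: stainless bowl, 110 mm across, 50 mm high. Origin: centre of its underside.
- oil: Bystander, not to be disturbed: green glass oil bottle, 60 mm thick, 190 mm tall. Origin: centre of its underside.
- tub: Bystander, not to be disturbed: clear tub with a green lid, 140 x 110 x 92 mm. Origin: centre of its underside.
Mind the look-alikes: they are no part of the job. Leave any orange look-alike of the tool_yellow alone. There is more than one size of the tool_blue; the job needs the smaller.

How it is judged:
By the outcome, as a careful person would: the job done as asked, in the order asked, and still so for the second after the job is handed in, with the robot touching nothing.
Of end0, end1, end2 only 2 to 3 are there at a start; the rules pass over those that are not, and their reading is None.
Of tool_green, tool_blue, tool_yellow only 2 to 3 are there at a start; the rules pass over those that are not, and their reading is None.
At some moment in a run one of end0, end1, end2, tool_green, tool_blue, tool_yellow may be knocked a few centimetres aside while the robot is not near it.
It also fails if it takes over 208 s, if anything falls off the work surface, if the arm or the gripper's body presses on something with over 40 N, if the wrist force passes 120 N, or if a joint passes its speed limit or range.

## Robot

A 7-joint arm with a two-finger parallel gripper is mounted at the origin on the work surface. World frame = base frame: x ahead of the robot, y to its left, z up, the work surface at z = 0. Lengths are in mm, angles in rad, forces in N, time in s.
With the tool pointing down it reaches from about 425 to 875 mm from the base axis. Payload 8.4 kg.
Tool frame: the origin (TCP) lies on the centre line of the jaws, within the pads' length; the fingertips stand 14 mm ahead of it and the grasp point (between the pads) lies 5 mm behind it (bot.tip_extent is the x of the fingertips in the tool frame, in mm); x points along the fingers, z is the direction in which the jaws open and shut, and the axes are right-handed (so a half turn about x gives the same grasp; the last joint's range is limited). The gripper opens to 85 mm and grips with 20 to 120 N. Pads are 22 mm wide; open, the fingers measure 114 mm over their backs; the gripper's body (76 mm by 85 mm) begins 54 mm behind the grasp point. The pads swing forward as they close: fully open they stand 13 mm farther back than shut.
Start: joints at [-1.393, 0.333, 0.04, 1.465, -0.013, 1.343, -0.059], TCP at [177.634, 625.229, 245.308] pointing down, gripper open.
Joint ranges: [-2.58, 2.58], [-0.38, 2.09], [-1.3, 1.39], [0.25, 2.4], [-1.5, 4.64], [0.08, 2.09], [-2.65, 2.65]. Speed limits (rad/s): [2.22, 2.22, 2.79, 2.79, 3.14, 3.14, 3.14].

## Interface

Orientations are given as a unit quaternion [x, y, z, w].
In Python, from cell import bot gives the robot as it stands.
- The arm moves only by the tool send_rows, never from a script. Its argument "steps" is a list of rows, each a list of 3 entries, a list of its own where there are three numbers: the turn, a rotation vector about the tool's x, y, z in degrees, then the shift along the tool's x, y, z in mm, then the closure, from 0 (fully open) to 1 (shut). A call has 1 to 20 rows; each row is the pose to reach, as a shift and turn from the pose commanded when the call began, along the tool's axes at that moment; what a row does not reach only later rows make up. A row lasts 1/8 s, in which the tool goes at most 62.5 mm and 10.7 degrees, less where a joint would pass 70% of its speed; a pose out of reach is approached as far as the arm can. A call with a gripper value outside its range is refused whole. The fingers move at their own pace and stop on an object; the grip force is fixed at half the most. Time passes only in rows, so rows that repeat a pose let the fingers close. It gives the time, the measured TCP pose, the force and the opening at its end, in the units of the state.
- bot.get_state(): the state, without advancing time (a new reading comes with each control period).
- bot.get_image(name): name is "scene" or "top" or "wrist"; returns (picture, depth): 420x560x3 uint8, red, green, blue; 420x560 float32, mm along the optical axis (not along the pixel's ray), 0 where there is no reading.
- bot.camera_params(name): a dict with "intrinsics" (3x3 intrinsics, pixels), "k1" (the pictures are not rectified: a ray, as slopes to the right and down, at radius r is drawn at 1 + k1 r^2 times it, then the intrinsics apply), "R" (3x3) and "t" (3): a world point X has camera coordinates R X + t. Camera axes: x right, y down, z forward; pixel columns grow to the right and rows downward; lengths in mm; the calibration is good to about 2 mm. A picture is of the moment at which its call begins: read the wrist's pose just before it. camera_params takes no time and is no camera call; for the wrist camera it gives the pose at the moment of the call.
- bot.hand_in(): hands the job in, once; it reports no verdict.
Trained networks look in the newest picture that a camera, given by its name, has taken for a name from the list of things; names that differ only in an ending like _2 or _b are one class to them, and where a whole thing is asked for, a point or a joint stands for the part that bears it (a point fixed in the world has none). Each returns a list of dicts, best first, with "score" (0 to 1); they miss things now and then, are a little off and sometimes report something else, mostly with a low value. They report only what shows in the picture. A call takes as long as a camera call. They do not tell look-alikes from the thing itself.
- bot.masks_of(camera, target): "pixels" (420x560 bool, what is visible of it).
- bot.spot_point(camera, target): "position" ([x, y, z] in mm, in world coordinates, good to about 4 mm: a listed point, or the origin of a listed thing).
The state is a dict: "clock": time; "qpos": joint angles; "dq": joint speeds; "tau": joint torques, N m; "tcp_pos": TCP position; "orientation": TCP orientation; "wrist_force": force on the tool from outside, world axes, zero at the start; "wrist_torque": the same for the moment, N m; "grip_width": opening from 0.0 (shut) to 1.0 (fully open).
Only numpy, scipy, OpenCV 4.12 (cv2) and the standard library are available. Lean on these libraries where they do the work, as an engineer would, in place of code of your own. Each camera call takes 0.05 s, during which the arm holds its last target.

## Working session

There is one attempt and no reset: what is moved stays moved. The work goes in short steps, Python scripts to look and compute and a tool call to move; the robot and the scene stay as the last step left them, time stands still between calls to the robot, and variables do not carry over. Pictures are saved under pics/ and viewed, and the job is handed in when it is done.

Besides the shell and the picture viewer there is one more tool, called after "Call:" by a JSON object that holds its "fn" and its "kwargs". send_rows: Moves the arm, as the interface text tells. Its arguments: {"type":"object","properties":{"steps":{"type":"array","items":{"type":"array"}}},"required":["steps"]}

```bash
ls; mkdir -p pics
cat > h.py <<'E'
import numpy as np, cv2
from cell import bot
from scipy.spatial.transform import Rotation as Ro
def snap(cam,name):
    p=bot.camera_params(cam); im,d=bot.get_image(cam)
    cv2.imwrite(f'pics/{name}.png',im[:,:,::-1]); np.savez(f'/tmp/{name}.npz',im=im,d=d,K=p['intrinsics'],k1=p['k1'],R=p['R'],t=p['t'])
    return im,d,p
def world(p,u,v,d):
    K=np.array(p['intrinsics']); x=(np.asarray(u,float)-K[0,2])/K[0,0]; y=(np.asarray(v,float)-K[1,2])/K[1,1]
    a,b=x.copy(),y.copy()
    for _ in range(10):
        s=1+p['k1']*(a*a+b*b); a,b=x/s,y/s
    c=np.stack([a*d,b*d,np.asarray(d,float)],-1)
    return (c-np.array(p['t']))@np.array(p['R'])
def pix(p,X):
    c=np.array(p['R'])@np.array(X)+np.array(p['t']); a,b=c[0]/c[2],c[1]/c[2]; s=1+p['k1']*(a*a+b*b)
    K=np.array(p['intrinsics']); return K[0,0]*a*s+K[0,2],K[1,1]*b*s+K[1,2]
def maskworld(p,d,m):
    v,u=np.nonzero(m&(d>0)); return world(p,u,v,d[v,u])
E
python3 - <<'E'
from h import *
snap('scene','s0');snap('top','t0')
s=bot.get_state();print(s)
print(bot.camera_params('top'))
for n in ['caddy','flap_hinge','flap_handle','end0','tool_green','tool_blue','tool_yellow','tray_green','tray_blue','tray_yellow','bowl','oil','tub']:
    for r in bot.spot_point('top',n): print(n,round(r['score'],2),np.round(r['position'],0))
E
```

```text
pics
{'clock': 0.1, 'qpos': array([-1.39318871,  0.33384414,  0.03990128,  1.4661583 , -0.01341198,
        1.34329152, -0.05851491]), 'dq': array([ 0.0015035 , -0.00164224,  0.00134488, -0.00010819, -0.00250386,
        0.00081466, -0.00160747]), 'tau': array([ 4.14813971e-03, -6.60023189e+01,  1.37065787e+00, -4.06469464e+01,
        1.72621087e-02,  9.00142273e-03,  1.91999146e-05]), 'tcp_pos': array([177.56723556, 624.88296399, 244.52005703]), 'orientation': array([-0.42655226,  0.56459644,  0.42588916,  0.56382839]), 'wrist_force': array([-0.38673488, -0.44421623, -0.55975596]), 'wrist_torque': array([ 0.03185977,  0.06801601, -0.03365727]), 'grip_width': 1.0031461655479126}
{'intrinsics': array([[448.73069016,   0.        , 273.28807024],
       [  0.        , 448.73069016, 208.45624656],
       [  0.        ,   0.        ,   1.        ]]), 'k1': -0.011432924138019879, 'R': array([[ 4.02432540e-02, -9.99189898e-01,  1.65712958e-04],
       [-9.79106708e-01, -3.94674691e-02, -1.99480259e-01],
       [ 1.99325200e-01,  7.86548406e-03, -9.79901831e-01]]), 't': array([ -18.56601181,  537.02071943, 1168.47540012])}
caddy 0.84 [546. 291.  -3.]
caddy 0.67 [623.  71.  23.]
flap_hinge 0.64 [555. 373. 112.]
flap_handle 0.93 [528. 160. 109.]
end0 0.9 [464.  69.  16.]
end0 0.77 [ 452. -114.   19.]
tool_green 0.71 [616. -24.  14.]
tool_green 0.31 [ 556. -212.    2.]
tool_blue 0.75 [ 281. -272.    0.]
tool_blue 0.55 [ 618. -111.   17.]
tool_yellow 0.73 [266. 326.   6.]
tool_yellow 0.59 [620.  72.  18.]
tool_yellow 0.48 [ 557. -212.    3.]
tray_green 0.62 [ 538. -421.    1.]
tray_blue 0.71 [ 553. -316.    0.]
tray_yellow 0.67 [ 452. -116.   17.]
bowl 0.81 [797.  20.   0.]
oil 0.66 [ 801. -151.   -1.]
tub 0.69 [557. 372. 111.]
tub 0.62 [761. 216.   1.]
```

View pics/t0.png

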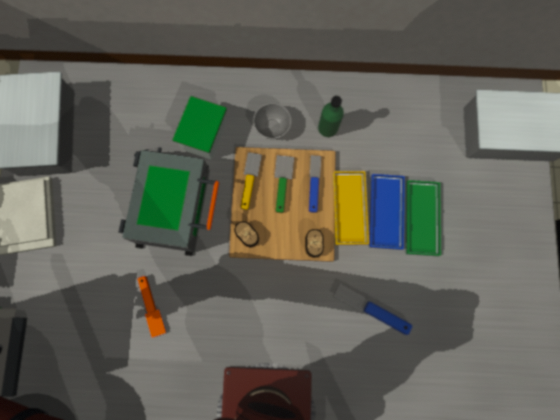

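View pics/s0.png

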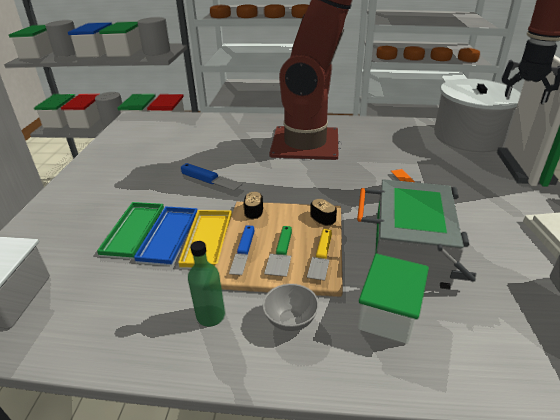

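The top view has two ends, at (246,234) and (315,243). It also has yellow (248,183), green (283,183) and blue (315,183) spatulas on the board, a blue one on the bench (375,310) and an orange one (150,305). I'll measure them all and enlarge.

Run:
```python
from h import *
z=np.load('/tmp/t0.npz');im=z['im'];d=z['d'];p=dict(intrinsics=z['K'],k1=float(z['k1']),R=z['R'],t=z['t'])
cv2.imwrite('pics/crop0.png',cv2.resize(im[130:345,120:450,::-1],None,fx=2.4,fy=2.4,interpolation=cv2.INTER_CUBIC)[:600,:800])
u,v=np.meshgrid(np.arange(560),np.arange(420));W=world(p,u,v,d)
hsv=cv2.cvtColor(im,cv2.COLOR_RGB2HSV)
def box(m,name):
    m=m&(d>0);n,l,st,c=cv2.connectedComponentsWithStats(m.astype(np.uint8))
    for i in range(1,n):
        if st[i,4]<40: continue
        P=W[l==i]; r=cv2.minAreaRect(P[:,:2].astype(np.float32)); b=cv2.boxPoints(r)
        print(name,c[i].round(),st[i,4],'ctr',np.round(r[0],1),'sz',np.round(r[1],1),'ang',round(r[2],1),'z',np.percentile(P[:,2],[5,50,95]).round(1))
H,S,V=[hsv[...,i].astype(int) for i in range(3)]
roi=np.zeros(H.shape,bool);roi[130:345,110:450]=1
box(roi&(S>150)&(H>100)&(H<130)&(V>60),'blue')
box(roi&(S>150)&(H>50)&(H<80)&(V>50),'green')
box(roi&(S>200)&(H>20)&(H<32)&(V>100),'yellow')
box(roi&(S>200)&(H<14)&(V>100),'orange')
board=roi&(W[...,1]>-190)&(W[...,1]<130)
box(board&(W[...,2]>24)&(W[...,0]<720)&(W[...,2]<75)&(W[...,0]>400)&(W[...,1]<110),'onboard')
box(roi&(W[...,2]>100)&(W[...,1]>100)&(W[...,0]<680),'caddytop')
box((W[...,2]>60)&(W[...,0]>650)&roi,'tall')
```

```text
blue [386. 213.] 2060 ctr [ 551.4 -316.4] sz [ 93.1 206.3] ang 88.4 z [-0.3  4.3 17.1]
blue [313. 194.] 212 ctr [ 586.  -106.7] sz [17.9 92. ] ang 88.5 z [35.7 39.1 42.8]
blue [388. 318.] 490 ctr [ 259.  -312.2] sz [126.3  27.8] ang 63.4 z [24.7 28.6 32.5]
green [196. 138.] 679 ctr [724.  225.2] sz [108.9  66. ] ang 76.8 z [87.9 91.6 95.4]
green [163. 197.] 2448 ctr [544.  290.5] sz [109.6 158.9] ang 84.1 z [110.2 113.8 117.5]
green [281. 195.] 218 ctr [581.1 -16.2] sz [18.7 94.4] ang 86.5 z [35.9 39.2 43.7]
green [420. 219.] 1892 ctr [ 537.1 -413.6] sz [ 83.  203.8] ang 88.6 z [-0.2  4.1 15.8]
yellow [247. 192.] 301 ctr [584.9  77.7] sz [27.1 96.8] ang 85.2 z [33.3 39.2 43.6]
yellow [348. 210.] 1922 ctr [ 553.6 -209.1] sz [199.   88.2] ang 4.4 z [-0.   4.2 16. ]
orange [212. 205.] 180 ctr [529.5 161.4] sz [ 10.9 126. ] ang 83.8 z [111.2 115.1 119.6]
orange [151. 310.] 582 ctr [265.3 325.4] sz [159.8  38.8] ang 21.0 z [ 9.2 15.7 24.7]
onboard [250. 178.] 618 ctr [619.5  74.5] sz [ 40.2 165.8] ang 81.8 z [26.7 34.3 42.2]
onboard [283. 179.] 682 ctr [615.2 -19.5] sz [ 49.6 166.3] ang 86.7 z [26.4 32.7 41.9]
onboard [314. 182.] 537 ctr [ 619.9 -109.7] sz [165.7  31.3] ang 0.8 z [26.5 35.7 41.8]
onboard [246. 234.] 451 ctr [465.8  73.1] sz [78.2 47.5] ang 45.2 z [47.4 56.8 61.3]
onboard [314. 243.] 459 ctr [ 448.3 -109.8] sz [75.9 49.4] ang 0.7 z [45.8 56.8 61. ]
caddytop [165. 199.] 6404 ctr [547.9 270.1] sz [234.1 253.1] ang 83.7 z [109.2 113.3 117.2]
tall [196. 139.] 758 ctr [729.1 225.1] sz [111.4  75.5] ang 73.9 z [85.2 91.4 95.3]
tall [161. 155.] 338 ctr [667.3 283.5] sz [182.7  35.5] ang 89.5 z [ 90.5 112.6 116.7]
```

View pics/crop0.png

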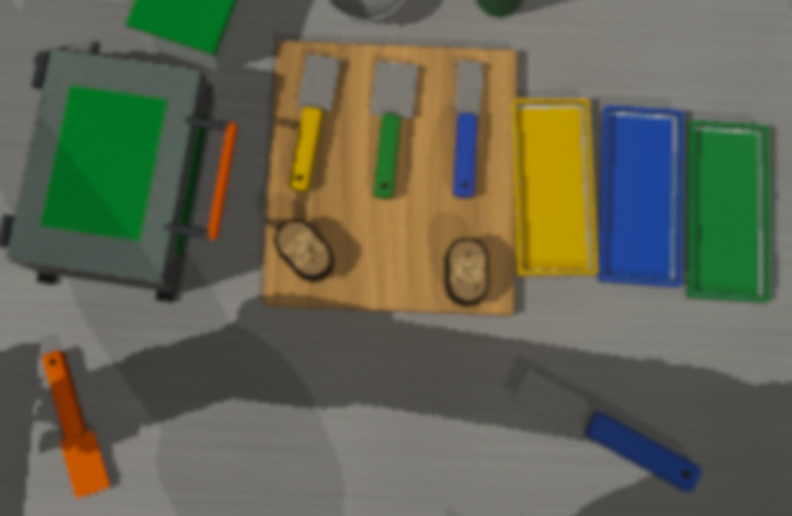

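Blue (315,183) on the board measures 165 mm overall, and the bench one at (375,310) is clearly bigger (its handle alone is 126 mm), so the board one is the one meant. Yellow (248,183) on the board is truly yellow. The one at (150,305) is orange and stays. The two ends at (246,234) and (315,243) are both on the board. Flap first.

```bash
cat >> h.py <<'E'
def rel(targets,jaw=None):
    """targets: list of (x,y,z,jawangle deg) -> turn & shift in present tool axes"""
    s=bot.get_state(); R0=Ro.from_quat(s['orientation']); M=R0.as_matrix(); p=s['tcp_pos']
    print('t',round(s['clock'],2),'tcp',p.round(1),'x',M[:,0].round(3),'z',M[:,2].round(3),'jaw',round(np.degrees(np.arctan2(M[1,2],M[0,2])),1),'w',round(s['grip_width'],3),'F',np.round(s['wrist_force'],1))
    for x,y,z,a in targets:
        best=None
        for k in (0,180):
            c=np.radians(a+k); Z=np.array([np.cos(c),np.sin(c),0]); X=np.array([0,0,-1.]); T=np.stack([X,np.cross(Z,X),Z],1)
            rv=np.degrees(Ro.from_matrix(M.T@T).as_rotvec())
            if best is None or np.linalg.norm(rv)<np.linalg.norm(best): best=rv
        print((x,y,z,a),'turn',best.round(1),'shift',(M.T@(np.array([x,y,z])-p)).round(1))
E
python3 - <<'E'
from h import *
print(bot.tip_extent)
rel([(529,161,250,83.8),(529,161,115,83.8)])
E
```

```text
14.0
t 0.75 tcp [177.7 625.2 245.3] x [-0. -0. -1.] z [ 0.273  0.962 -0.   ] jaw 74.1 w 0.997 F [ 0.6 -0.1  0.1]
(529, 161, 250, 83.8) turn [-9.7 -0.  -0. ] shift [  -4.7 -464.9 -350.5]
(529, 161, 115, 83.8) turn [-9.7 -0.  -0. ] shift [ 130.3 -464.9 -350.5]
```

Call:
{"fn": "send_rows", "kwargs": {"steps": [[[-9.7,0,0],[-5,-465,-350.5],0.5],[[-9.7,0,0],[-5,-465,-350.5],0.5],[[-9.7,0,0],[-5,-465,-350.5],0.5],[[-9.7,0,0],[-5,-465,-350.5],0.5],[[-9.7,0,0],[-5,-465,-350.5],0.5],[[-9.7,0,0],[-5,-465,-350.5],0.5],[[-9.7,0,0],[-5,-465,-350.5],0.5],[[-9.7,0,0],[-5,-465,-350.5],0.5],[[-9.7,0,0],[-5,-465,-350.5],0.5],[[-9.7,0,0],[-5,-465,-350.5],0.5],[[-9.7,0,0],[-5,-465,-350.5],0.5],[[-9.7,0,0],[-5,-465,-350.5],0.5],[[-9.7,0,0],[-5,-465,-350.5],0.5],[[-9.7,0,0],[-5,-465,-350.5],0.5]]}}

```text
clock: 2.5
tcp_pos: [528.7, 161.9, 250.4]
orientation: [-0.473, 0.526, 0.473, 0.526]
wrist_force: [-0.5, 0.5, 0.1]
grip_width: 0.499
```

Run:
```python
from h import *
rel([(529,161,105,83.8)])
im,d,p=snap('wrist','w0')
for n in ['flap_handle','flap_hinge']:
    for c in ['wrist']:
        for r in bot.spot_point(c,n): print(n,r['score'],np.round(r['position'],1))
hsv=cv2.cvtColor(im,cv2.COLOR_RGB2HSV);H,S,V=[hsv[...,i].astype(int) for i in range(3)]
m=(S>200)&(H<14)&(V>100)
P=maskworld(p,d,m);P=P[(P[:,2]>90)&(P[:,2]<140)]
r=cv2.minAreaRect(P[:,:2].astype(np.float32));print(r,np.median(P,0))
```

```text
t 2.5 tcp [528.7 161.9 250.4] x [-0.  0. -1.] z [0.106 0.994 0.   ] jaw 83.9 w 0.499 F [-0.5  0.5  0.1]
(529, 161, 105, 83.8) turn [ 0.1  0.  -0. ] shift [145.4  -0.4  -0.9]
flap_handle 0.93 [533.6 159.7 108.5]
flap_handle 0.45 [557.2 375.1 105. ]
flap_hinge 0.67 [464.9  70.5  19.8]
flap_hinge 0.57 [555.3 377.8 107.3]
((535.907958984375, 165.31553649902344), (1.637263298034668, 117.52481842041016), 82.38531494140625) [511.99446942 168.79397133 112.60306774]
```

View pics/w0.png

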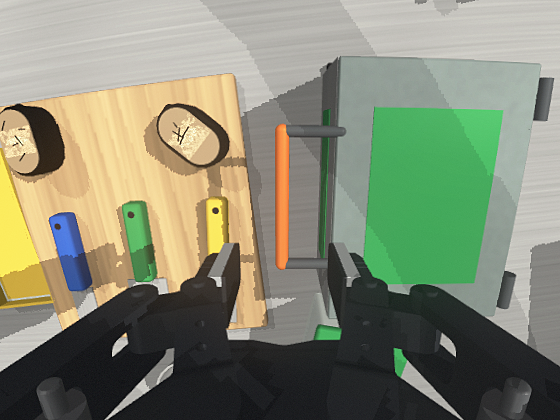

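The bar (282,195) sits between the fingers (235 and 335), clear of both. I'll descend and grip it.

Call:
{"fn": "send_rows", "kwargs": {"steps": [[[0,0,0],[60,0,-0.5],0.5],[[0,0,0],[110,0,-0.5],0.5],[[0,0,0],[145,0,-0.5],0.5],[[0,0,0],[145,0,-0.5],0.5],[[0,0,0],[145,0,-0.5],0.5],[[0,0,0],[145,0,-0.5],0.7],[[0,0,0],[145,0,-0.5],0.85],[[0,0,0],[145,0,-0.5],1],[[0,0,0],[145,0,-0.5],1],[[0,0,0],[145,0,-0.5],1],[[0,0,0],[145,0,-0.5],1]]}}

```text
clock: 4.03
tcp_pos: [529.7, 160.2, 106.7]
orientation: [-0.472, 0.526, 0.472, 0.527]
wrist_force: [-2.0, -1.9, 7.6]
grip_width: 0.118
```

Run:
```python
from h import *
rel([])
# arc in tool axes: x=-dz, z=along caddy +x
for a in np.linspace(0,1.65,34): print(round(a,2),'x',round(-217*np.sin(a),1),'z',round(217*(1-np.cos(a)),1))
```

```text
t 4.03 tcp [529.7 160.2 106.7] x [ 0.001  0.    -1.   ] z [0.108 0.994 0.001] jaw 83.8 w 0.118 F [-2.  -1.9  7.6]
0.0 x -0.0 z 0.0
0.05 x -10.8 z 0.3
0.1 x -21.7 z 1.1
0.15 x -32.4 z 2.4
0.2 x -43.1 z 4.3
0.25 x -53.7 z 6.7
0.3 x -64.1 z 9.7
0.35 x -74.4 z 13.2
0.4 x -84.5 z 17.1
0.45 x -94.4 z 21.6
0.5 x -104.0 z 26.6
0.55 x -113.4 z 32.0
0.6 x -122.5 z 37.9
0.65 x -131.3 z 44.2
0.7 x -139.8 z 51.0
0.75 x -147.9 z 58.2
0.8 x -155.7 z 65.8
0.85 x -163.0 z 73.8
0.9 x -170.0 z 82.1
0.95 x -176.5 z 90.8
1.0 x -182.6 z 99.8
1.05 x -188.2 z 109.0
1.1 x -193.4 z 118.6
1.15 x -198.1 z 128.4
1.2 x -202.3 z 138.4
1.25 x -205.9 z 148.6
1.3 x -209.1 z 159.0
1.35 x -211.7 z 169.5
1.4 x -213.8 z 180.1
1.45 x -215.4 z 190.9
1.5 x -216.5 z 201.7
1.55 x -217.0 z 212.5
1.6 x -216.9 z 223.3
1.65 x -216.3 z 234.2
```

Call:
{"fn": "send_rows", "kwargs": {"steps": [[[0,0,0],[-10.8,0,0.3],1],[[0,0,0],[-21.7,0,1],1],[[0,0,0],[-32.4,0,2.4],1],[[0,0,0],[-43,0,4.3],1],[[0,0,0],[-53.7,0,6.7],1],[[0,0,0],[-64,0,9.7],1],[[0,0,0],[-74.4,0,13.2],1],[[0,0,0],[-84.5,0,17],1],[[0,0,0],[-94.4,0,21.6],1],[[0,0,0],[-104,0,26.6],1],[[0,0,0],[-113.4,0,32],1],[[0,0,0],[-122.5,0,38],1],[[0,0,0],[-131.3,0,44],1],[[0,0,0],[-139.8,0,51],1],[[0,0,0],[-148,0,58],1],[[0,0,0],[-155.7,0,65.8],1]]}}

```text
clock: 6.02
tcp_pos: [536.5, 221.8, 262.5]
orientation: [-0.472, 0.528, 0.47, 0.526]
wrist_force: [-2.1, -13.9, 7.6]
grip_width: 0.117
```

Run:
```python
from h import *
rel([])
for a in np.arange(0.8,1.71,.05): print(round(a,2),'x',round(-217*(np.sin(a)-np.sin(.8)),1),'z',round(217*(np.cos(.8)-np.cos(a)),1))
```

```text
t 6.03 tcp [536.5 221.8 262.5] x [-0.001 -0.005 -1.   ] z [ 0.111  0.994 -0.005] jaw 83.6 w 0.117 F [ -2.1 -13.9   7.6]
0.8 x -0.0 z 0.0
0.85 x -7.4 z 8.0
0.9 x -14.3 z 16.3
0.95 x -20.8 z 25.0
1.0 x -26.9 z 33.9
1.05 x -32.6 z 43.2
1.1 x -37.7 z 52.8
1.15 x -42.4 z 62.5
1.2 x -46.6 z 72.6
1.25 x -50.3 z 82.8
1.3 x -53.4 z 93.1
1.35 x -56.1 z 103.7
1.4 x -58.2 z 114.3
1.45 x -59.8 z 125.0
1.5 x -60.8 z 135.8
1.55 x -61.3 z 146.7
1.6 x -61.2 z 157.5
1.65 x -60.7 z 168.4
1.7 x -59.5 z 179.1
```

Call:
{"fn": "send_rows", "kwargs": {"steps": [[[0,0,0],[-7.4,0,7],1],[[0,0,0],[-14.3,0,15],1],[[0,0,0],[-20.8,0,23],1],[[0,0,0],[-27,0,32],1],[[0,0,0],[-32.6,0,42],1],[[0,0,0],[-37.7,0,52],1],[[0,0,0],[-42.4,0,62],1],[[0,0,0],[-46.6,0,72],1],[[0,0,0],[-50.3,0,82],1],[[0,0,0],[-53.4,0,92.5],1],[[0,0,0],[-56,0,103],1],[[0,0,0],[-58.2,0,114],1],[[0,0,0],[-59.8,0,125],1],[[0,0,0],[-60.8,0,136],1],[[0,0,0],[-61.3,0,146.7],1],[[0,0,0],[-61.2,0,157.5],1],[[0,0,0],[-60.7,0,168.4],1],[[0,0,0],[-59.5,0,179],1],[[0,0,0],[-59.5,0,179],1]]}}

```text
clock: 8.4
tcp_pos: [556.6, 405.1, 323.0]
orientation: [-0.473, 0.524, 0.472, 0.528]
wrist_force: [6.1, 1.6, 6.3]
grip_width: 0.111
```

Run:
```python
from h import *
rel([]); snap('scene','s1')
```

```text
t 8.4 tcp [556.6 405.1 323. ] x [ 0.005  0.003 -1.   ] z [0.107 0.994 0.003] jaw 83.9 w 0.111 F [6.1 1.6 6.3]
```

View pics/s1.png

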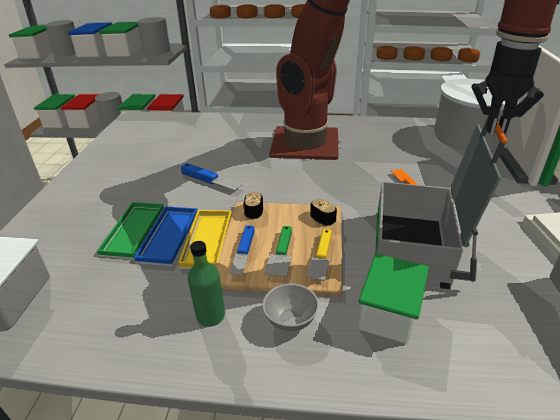

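The flap is just past upright (480,185) with the bar in the jaws. I'll release it and retreat upward.

Call:
{"fn": "send_rows", "kwargs": {"steps": [[[0,0,0],[0,0,0],0.7],[[0,0,0],[0,0,0],0.5],[[0,0,0],[0,0,0],0.5],[[0,0,0],[0,0,0],0.5],[[0,0,0],[-30,0,0],0.5],[[0,0,0],[-65,0,0],0.4],[[0,0,0],[-100,0,0],0.4],[[0,0,0],[-100,0,0],0.3],[[0,0,0],[-100,0,0],0.3]]}}

```text
clock: 9.57
tcp_pos: [555.3, 403.8, 419.7]
orientation: [-0.472, 0.527, 0.472, 0.526]
wrist_force: [-0.2, -0.1, 0.0]
grip_width: 0.701
```

Run:
```python
from h import *
im,d,p=snap('top','t1')
u,v=np.meshgrid(np.arange(560),np.arange(420));W=world(p,u,v,d)
roi=(W[...,1]>-170)&(W[...,1]<112)&(W[...,0]>400)&(W[...,0]<520)&(W[...,2]>24)&(W[...,2]<75)
n,l,st,c=cv2.connectedComponentsWithStats((roi&(d>0)).astype(np.uint8))
for i in range(1,n):
    if st[i,4]>60: print(c[i].round(),st[i,4],cv2.minAreaRect(W[l==i][:,:2].astype(np.float32)))
for r in bot.spot_point('top','end0'):print(r['score'],np.round(r['position'],1))
h=[r for r in bot.spot_point('top','flap_handle')];print(h)
rel([(460,72,400,135),(460,72,150,135)])
```

```text
[246. 234.] 447 ((465.68353271484375, 72.86529541015625), (77.33084869384766, 47.645835876464844), 45.09984588623047)
[314. 243.] 462 ((448.4838562011719, -110.80797576904297), (75.57746887207031, 47.27985763549805), 0.8405860066413879)
0.95 [ 452.7 -115.6   16.9]
0.76 [466.   73.3  17.2]
[{'position': [559.2, 414.2, 325.0], 'score': 0.74}]
t 9.72 tcp [555.1 403.8 419.2] x [-0.002 -0.001 -1.   ] z [ 0.107  0.994 -0.001] jaw 83.8 w 0.696 F [-0.1 -0.2 -0.3]
(460, 72, 400, 135) turn [-51.2  -0.   -0.1] shift [  19.8   58.9 -340.1]
(460, 72, 150, 135) turn [-51.2  -0.   -0.1] shift [ 269.8   58.5 -339.7]
```

View pics/t1.png

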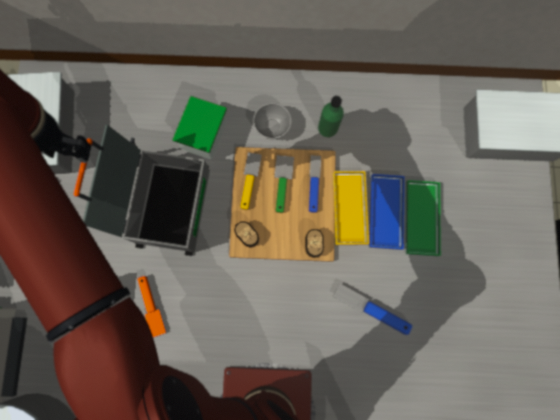

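The flap stays open by itself, with the bar at (83,165). Now the end at (246,234).

Run:
```python
from h import *
rel([(465.5,73,400,135),(465.5,73,170,135),(465.5,73,48,135)])
```

```text
t 9.72 tcp [555.1 403.8 419.2] x [-0.002 -0.001 -1.   ] z [ 0.107  0.994 -0.001] jaw 83.8 w 0.696 F [-0.1 -0.2 -0.3]
(465.5, 73, 400, 135) turn [-51.2  -0.   -0.1] shift [  19.8   53.5 -338.5]
(465.5, 73, 170, 135) turn [-51.2  -0.   -0.1] shift [ 249.8   53.2 -338.1]
(465.5, 73, 48, 135) turn [-51.2  -0.   -0.1] shift [ 371.8   53.  -338. ]
```

Call:
{"fn": "send_rows", "kwargs": {"steps": [[[-10,0,0],[10,10,-60],0.1],[[-20,0,0],[20,20,-120],0.1],[[-30,0,0],[40,30,-170],0.1],[[-40,0,0],[70,40,-220],0.1],[[-51.2,0,0],[110,53,-270],0.1],[[-51.2,0,0],[150,53,-310],0.1],[[-51.2,0,0],[200,53,-338],0.1],[[-51.2,0,0],[250,53,-338],0.1],[[-51.2,0,0],[250,53,-338],0.1],[[-51.2,0,0],[250,53,-338],0.1],[[-51.2,0,0],[250,53,-338],0.1],[[-51.2,0,0],[250,53,-338],0.1],[[-51.2,0,0],[250,53,-338],0.1]]}}

```text
clock: 11.35
tcp_pos: [466.7, 73.7, 171.2]
orientation: [0.654, -0.27, -0.653, -0.271]
wrist_force: [0.0, 0.5, 0.1]
grip_width: 0.902
```

Run:
```python
from h import *
snap('wrist','w1')
for r in bot.spot_point('wrist','end0'):print(r['score'],np.round(r['position'],1))
rel([(465.5,73,40,135)])
```

```text
0.57 [ 452.  -113.3   21. ]
0.56 [465.1  72.1  18.1]
t 11.45 tcp [466.5  73.6 170.8] x [ 0.  0. -1.] z [-0.708  0.707 -0.   ] jaw 135.0 w 0.899 F [ 0.2 -0.6  0.6]
(465.5, 73, 40, 135) turn [ 0. -0.  0.] shift [130.8   1.2   0.3]
```

View pics/w1.png

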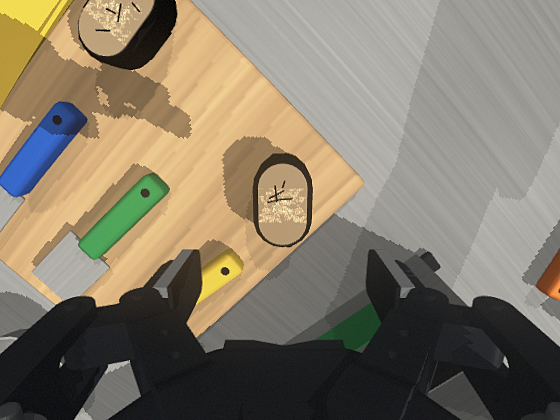

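The end (283,200) lies on the jaw centre line and is aligned with it. I'll grasp it.

Call:
{"fn": "send_rows", "kwargs": {"steps": [[[0,0,0],[50,1,0],0.1],[[0,0,0],[95,1,0],0.1],[[0,0,0],[120,1,0],0.1],[[0,0,0],[131,1,0],0.1],[[0,0,0],[131,1,0],0.1],[[0,0,0],[131,1,0],0.4],[[0,0,0],[131,1,0],0.6],[[0,0,0],[131,1,0],0.7],[[0,0,0],[131,1,0],0.7],[[0,0,0],[131,1,0],0.7],[[0,0,0],[90,1,0],0.7],[[0,0,0],[40,1,0],0.7],[[0,0,0],[-20,1,0],0.7],[[0,0,0],[-50,1,0],0.7],[[0,0,0],[-50,1,0],0.7]]}}

```text
clock: 13.32
tcp_pos: [467.1, 73.2, 223.5]
orientation: [0.655, -0.269, -0.652, -0.272]
wrist_force: [-0.3, 0.4, -0.7]
grip_width: 0.553
```

Run:
```python
from h import *
rel([(525,270,220,83.8),(525,270,110,83.8),(555,290,220,83.8)])
snap('wrist','w2')
h=np.array([554,377]);ex=np.array([.108,.994]);ey=np.array([-.994,.108])
c=h-87*ex
print(c,c-10*ex+45*ey,c-10*ex-45*ey)
```

```text
t 13.32 tcp [467.1  73.2 223.5] x [ 0.005  0.003 -1.   ] z [-0.708  0.707 -0.002] jaw 135.0 w 0.553 F [-0.3  0.4 -0.7]
(525, 270, 220, 83.8) turn [51.2  0.   0.3] shift [   4.3 -180.2   98.1]
(525, 270, 110, 83.8) turn [51.2  0.   0.3] shift [ 114.3 -179.6   98.3]
(555, 290, 220, 83.8) turn [51.2  0.   0.3] shift [   4.5 -215.5   91. ]
[544.604 290.522] [498.794 285.442] [588.254 275.722]
```

View pics/w2.png

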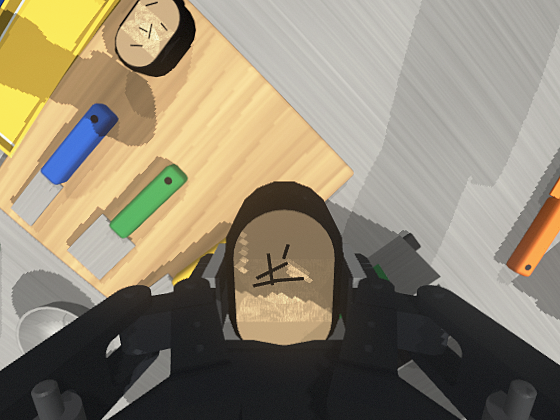

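Run:
```python
from h import *
rel([(585,277,220,83.8),(585,277,60,83.8)])
```

```text
t 13.38 tcp [466.1  73.  221.5] x [ 0.002  0.001 -1.   ] z [-0.708  0.707 -0.001] jaw 135.0 w 0.55 F [-0.4  1.2 -1.2]
(585, 277, 220, 83.8) turn [51.2  0.   0.2] shift [   2.  -228.4   60. ]
(585, 277, 60, 83.8) turn [51.2  0.   0.2] shift [ 162.  -228.    60.1]
```

Call:
{"fn": "send_rows", "kwargs": {"steps": [[[10,0,0],[0,-40,10],0.7],[[20,0,0],[0,-80,20],0.7],[[30,0,0],[0,-120,30],0.7],[[40,0,0],[0,-160,40],0.7],[[51.2,0,0],[0,-200,50],0.7],[[51.2,0,0],[0,-228,60],0.7],[[51.2,0,0],[30,-228,60],0.7],[[51.2,0,0],[70,-228,60],0.7],[[51.2,0,0],[110,-228,60],0.7],[[51.2,0,0],[140,-228,60],0.7],[[51.2,0,0],[161,-228,60],0.7],[[51.2,0,0],[161,-228,60],0.7],[[51.2,0,0],[161,-228,60],0.4],[[51.2,0,0],[161,-228,60],0.2],[[51.2,0,0],[161,-228,60],0.2],[[51.2,0,0],[120,-228,60],0.2],[[51.2,0,0],[70,-228,60],0.2],[[51.2,0,0],[20,-228,60],0.2],[[51.2,0,0],[0,-228,60],0.2]]}}

```text
clock: 15.75
tcp_pos: [585.6, 276.9, 224.7]
orientation: [-0.473, 0.524, 0.472, 0.528]
wrist_force: [0.8, 0.2, -0.2]
grip_width: 0.799
```

Run:
```python
from h import *
snap('wrist','w3')
im,d,p=snap('top','t2')
u,v=np.meshgrid(np.arange(560),np.arange(420));W=world(p,u,v,d)
roi=(W[...,1]>-170)&(W[...,1]<112)&(W[...,0]>400)&(W[...,0]<720)&(W[...,2]>24)&(W[...,2]<75)
n,l,st,c=cv2.connectedComponentsWithStats((roi&(d>0)).astype(np.uint8))
for i in range(1,n):
    if st[i,4]>60: print(c[i].round(),st[i,4],cv2.minAreaRect(W[l==i][:,:2].astype(np.float32)))
rel([(448.5,-110.8,170,90.8),(448.5,-110.8,40,90.8)])
```

```text
[250. 178.] 617 ((619.5341796875, 73.54389953613281), (40.16984176635742, 165.24444580078125), 82.96568298339844)
[283. 179.] 685 ((615.37939453125, -19.690662384033203), (49.72603988647461, 166.0806121826172), 86.89561462402344)
[314. 182.] 538 ((621.7367553710938, -109.9324951171875), (29.37627601623535, 169.79483032226562), 89.83789825439453)
[314. 243.] 463 ((448.4630432128906, -110.6982192993164), (75.99832916259766, 47.11383819580078), 1.6939115524291992)
t 15.85 tcp [585.4 277.  223.3] x [ 0.004  0.003 -1.   ] z [0.107 0.994 0.003] jaw 83.8 w 0.799 F [ 0.7  0.1 -0.2]
(448.5, -110.8, 170, 90.8) turn [-7.   0.2  0.2] shift [  51.8   94.7 -400.4]
(448.5, -110.8, 40, 90.8) turn [-7.   0.2  0.2] shift [ 181.8   95.1 -400.8]
```

View pics/w3.png

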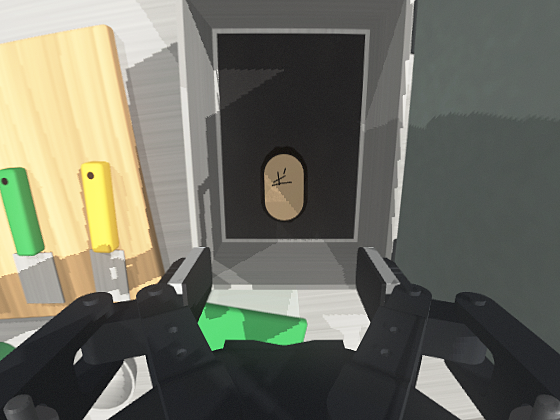

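View pics/t2.png

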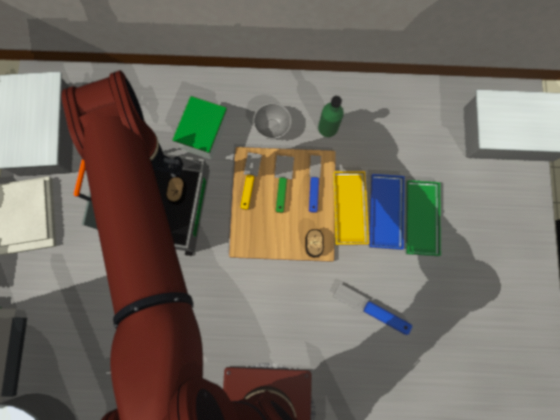

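The first end is flat on the caddy floor (285,185 in the wrist view). Now the second end (314,243 in the top view).

Call:
{"fn": "send_rows", "kwargs": {"steps": [[[-7,0,0],[0,15,-60],0.1],[[-7,0,0],[0,29,-120],0.1],[[-7,0,0],[0,43,-180],0.1],[[-7,0,0],[0,57,-240],0.1],[[-7,0,0],[10,71,-300],0.1],[[-7,0,0],[30,85,-360],0.1],[[-7,0,0],[52,95,-400.5],0.1],[[-7,0,0],[52,95,-400.5],0.1],[[-7,0,0],[52,95,-400.5],0.1],[[-7,0,0],[52,95,-400.5],0.1],[[-7,0,0],[52,95,-400.5],0.1],[[-7,0,0],[52,95,-400.5],0.1]]}}

```text
clock: 17.35
tcp_pos: [447.2, -111.0, 168.6]
orientation: [0.504, -0.496, -0.504, -0.496]
wrist_force: [0.1, -0.6, 0.6]
grip_width: 0.899
```

Run:
```python
from h import *
snap('wrist','w4')
for r in bot.spot_point('wrist','end0'):print(r['score'],np.round(r['position'],1))
rel([(448.5,-110.8,40,90.8)])
```

```text
t 17.45 tcp [ 447.  -111.3  168.6] x [ 0. -0. -1.] z [-0.015  1.    -0.   ] jaw 90.9 w 0.897 F [-0.3  0.2 -0.4]
(448.5, -110.8, 40, 90.8) turn [ 0.1 -0.   0. ] shift [128.6  -1.5   0.4]
```

View pics/w4.png

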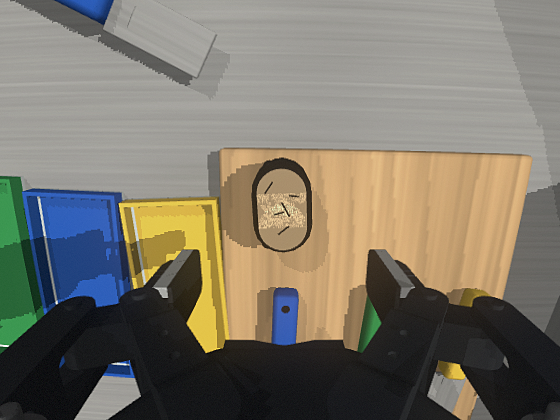

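The second end (283,205) is centred between the jaws. I'll grasp it.

Call:
{"fn": "send_rows", "kwargs": {"steps": [[[0,0,0],[50,-1.5,0],0.15],[[0,0,0],[95,-1.5,0],0.15],[[0,0,0],[118,-1.5,0],0.15],[[0,0,0],[128,-1.5,0],0.15],[[0,0,0],[128,-1.5,0],0.15],[[0,0,0],[128,-1.5,0],0.4],[[0,0,0],[128,-1.5,0],0.6],[[0,0,0],[128,-1.5,0],0.7],[[0,0,0],[128,-1.5,0],0.7],[[0,0,0],[128,-1.5,0],0.7],[[0,0,0],[90,-1.5,0],0.7],[[0,0,0],[40,-1.5,0],0.7],[[0,0,0],[-20,-1.5,0],0.7],[[0,0,0],[-50,-1.5,0],0.7],[[0,0,0],[-50,-1.5,0],0.7]]}}

```text
clock: 19.32
tcp_pos: [449.9, -111.7, 221.5]
orientation: [0.505, -0.495, -0.502, -0.498]
wrist_force: [-0.1, 1.3, -1.5]
grip_width: 0.551
```

Run:
```python
from h import *
rel([(501,285,220,83.8),(501,285,60,83.8)])
```

```text
t 19.32 tcp [ 449.9 -111.7  221.5] x [ 0.006  0.001 -1.   ] z [-0.015  1.     0.001] jaw 90.8 w 0.551 F [-0.1  1.3 -1.5]
(501, 285, 220, 83.8) turn [7.  0.1 0.3] shift [  2.3 -56.9 395.9]
(501, 285, 60, 83.8) turn [7.  0.1 0.3] shift [162.3 -55.9 395.7]
```

Call:
{"fn": "send_rows", "kwargs": {"steps": [[[7,0,0],[0,-9,55],0.7],[[7,0,0],[0,-18,110],0.7],[[7,0,0],[0,-27,170],0.7],[[7,0,0],[0,-36,230],0.7],[[7,0,0],[0,-45,290],0.7],[[7,0,0],[0,-52,350],0.7],[[7,0,0],[0,-56,385],0.7],[[7,0,0],[10,-56,396],0.7],[[7,0,0],[50,-56,396],0.7],[[7,0,0],[90,-56,396],0.7],[[7,0,0],[130,-56,396],0.7],[[7,0,0],[161,-56,396],0.7],[[7,0,0],[161,-56,396],0.7],[[7,0,0],[161,-56,396],0.4],[[7,0,0],[161,-56,396],0.2],[[7,0,0],[161,-56,396],0.2],[[7,0,0],[120,-56,396],0.2],[[7,0,0],[70,-56,396],0.2],[[7,0,0],[20,-56,396],0.2],[[7,0,0],[0,-56,396],0.2]]}}

```text
clock: 21.82
tcp_pos: [499.8, 285.9, 222.6]
orientation: [-0.472, 0.524, 0.472, 0.528]
wrist_force: [0.3, -0.2, -0.6]
grip_width: 0.799
```

Run:
```python
from h import *
snap('wrist','w5');snap('top','t3')
rel([(554,370,400,83.8),(558,409,420,83.8)])
```

```text
t 21.93 tcp [499.8 286.1 221.9] x [ 0.004  0.004 -1.   ] z [0.107 0.994 0.004] jaw 83.8 w 0.8 F [ 0.1 -0.  -0.4]
(554, 370, 400, 83.8) turn [0.  0.2 0.2] shift [-177.6  -45.5   89.9]
(558, 409, 420, 83.8) turn [0.  0.2 0.2] shift [-197.4  -45.4  129.2]
```

View pics/w5.png

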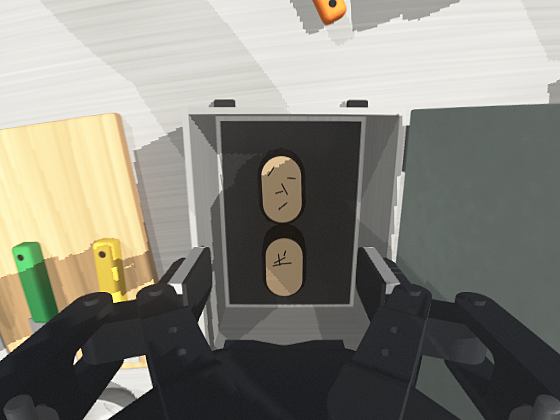

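View pics/t3.png

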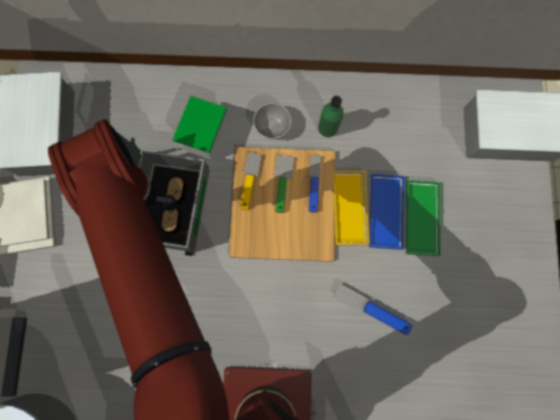

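Both ends are flat in the caddy (wrist view 281,190 and 285,262), and the board has no more. Now to the bar to close the flap.

Call:
{"fn": "send_rows", "kwargs": {"steps": [[[0,0,0],[-60,0,0],0.5],[[0,0,0],[-120,0,0],0.5],[[0,0,0],[-180,-10,0],0.5],[[0,0,0],[-200,-30,40],0.5],[[0,0,0],[-200,-45,90],0.5],[[0,0,0],[-200,-45,134],0.5],[[0,0,0],[-200,-45,134],0.5],[[0,0,0],[-200,-45,134],0.5],[[0,0,0],[-200,-45,134],0.5],[[0,0,0],[-200,-45,134],0.5]]}}

```text
clock: 23.18
tcp_pos: [557.9, 412.7, 419.2]
orientation: [-0.472, 0.526, 0.472, 0.527]
wrist_force: [0.6, 0.5, 0.2]
grip_width: 0.499
```

Run:
```python
from h import *
snap('wrist','w6')
for r in bot.spot_point('wrist','flap_handle'):print(r['score'],np.round(r['position'],1))
rel([(558,414,318.5,83.8)])
```

```text
0.89 [561.7 416.  326. ]
t 23.27 tcp [557.8 413.1 419.1] x [ 0.     0.001 -1.   ] z [0.108 0.994 0.001] jaw 83.8 w 0.5 F [ 0.7  0.2 -0.3]
(558, 414, 318.5, 83.8) turn [-0.  0.  0.] shift [ 1.006e+02 -1.000e-01  8.000e-01]
```

View pics/w6.png

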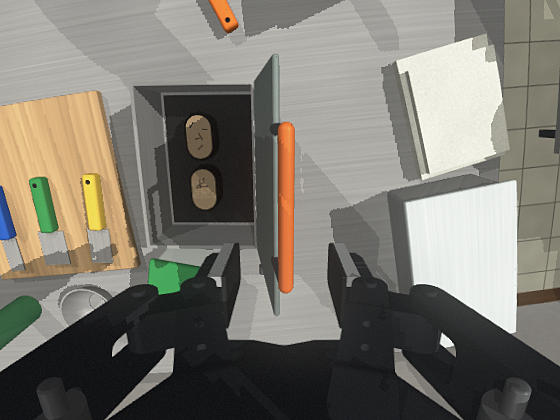

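The bar (287,205) is between the jaws (237 and 332). I'll descend and grip it.

Call:
{"fn": "send_rows", "kwargs": {"steps": [[[0,0,0],[40,0,1.5],0.5],[[0,0,0],[75,0,1.5],0.5],[[0,0,0],[100,0,1.5],0.5],[[0,0,0],[100,0,1.5],0.5],[[0,0,0],[100,0,1.5],0.5],[[0,0,0],[100,0,1.5],0.7],[[0,0,0],[100,0,1.5],0.85],[[0,0,0],[100,0,1.5],1],[[0,0,0],[100,0,1.5],1],[[0,0,0],[100,0,1.5],1],[[0,0,0],[100,0,1.5],1]]}}

```text
clock: 24.65
tcp_pos: [558.2, 414.3, 319.7]
orientation: [-0.472, 0.526, 0.472, 0.526]
wrist_force: [-2.9, -5.1, 4.9]
grip_width: 0.114
```

Run:
```python
from h import *
rel([])
a0=1.75
for a in np.append(np.arange(1.70,.84,-.05),0): print(round(a,2),'x',round(-217*(np.sin(a)-np.sin(a0)),1),'z',round(217*(np.cos(a0)-np.cos(a)),1))
```

```text
t 24.65 tcp [558.2 414.3 319.7] x [ 0.001 -0.    -1.   ] z [ 0.108  0.994 -0.   ] jaw 83.8 w 0.114 F [-2.9 -5.1  4.9]
1.7 x -1.7 z -10.7
1.65 x -2.8 z -21.5
1.6 x -3.4 z -32.3
1.55 x -3.4 z -43.2
1.5 x -2.9 z -54.0
1.45 x -1.9 z -64.8
1.4 x -0.3 z -75.6
1.35 x 1.8 z -86.2
1.3 x 4.4 z -96.7
1.25 x 7.6 z -107.1
1.2 x 11.3 z -117.3
1.15 x 15.5 z -127.3
1.1 x 20.1 z -137.1
1.05 x 25.3 z -146.7
1.0 x 30.9 z -155.9
0.95 x 37.0 z -164.9
0.9 x 43.5 z -173.6
0.85 x 50.5 z -181.9
0.0 x 213.5 z -255.7
```

Call:
{"fn": "send_rows", "kwargs": {"steps": [[[0,0,0],[-1.7,0,-10.7],1],[[0,0,0],[-2.8,0,-21.5],1],[[0,0,0],[-3.4,0,-32.3],1],[[0,0,0],[-3.4,0,-43.2],1],[[0,0,0],[-2.9,0,-54],1],[[0,0,0],[-1.9,0,-64.8],1],[[0,0,0],[-0.3,0,-75.6],1],[[0,0,0],[1.8,0,-86.2],1],[[0,0,0],[4.4,0,-96.7],1],[[0,0,0],[7.6,0,-107],1],[[0,0,0],[11.3,0,-117.3],1],[[0,0,0],[15.5,0,-127.3],1],[[0,0,0],[20,0,-137],1],[[0,0,0],[25.3,0,-146.7],1],[[0,0,0],[31,0,-156],1],[[0,0,0],[37,0,-165],1],[[0,0,0],[43.5,0,-173.6],1],[[0,0,0],[50.5,0,-182],1]]}}

```text
clock: 26.9
tcp_pos: [538.2, 233.4, 267.4]
orientation: [-0.472, 0.526, 0.472, 0.526]
wrist_force: [3.2, -0.2, -1.3]
grip_width: 0.117
```

Run:
```python
from h import *
rel([])
snap('scene','s2')
a0=.85
for a in np.append(np.arange(.8,-0.01,-.05),-.02): print(round(a,2),'x',round(-217*(np.sin(a)-np.sin(a0)),1),'z',round(217*(np.cos(a0)-np.cos(a)),1))
```

```text
t 26.9 tcp [538.2 233.4 267.4] x [-0.    -0.001 -1.   ] z [ 0.107  0.994 -0.001] jaw 83.8 w 0.117 F [ 3.2 -0.2 -1.3]
0.8 x 7.4 z -8.0
0.75 x 15.1 z -15.6
0.7 x 23.2 z -22.8
0.65 x 31.7 z -29.5
0.6 x 40.5 z -35.9
0.55 x 49.6 z -41.8
0.5 x 59.0 z -47.2
0.45 x 68.6 z -52.2
0.4 x 78.5 z -56.7
0.35 x 88.6 z -60.6
0.3 x 98.9 z -64.1
0.25 x 109.3 z -67.0
0.2 x 119.9 z -69.5
0.15 x 130.6 z -71.3
0.1 x 141.4 z -72.7
0.05 x 152.2 z -73.5
-0.0 x 163.0 z -73.8
-0.02 x 167.4 z -73.7
```

View pics/s2.png

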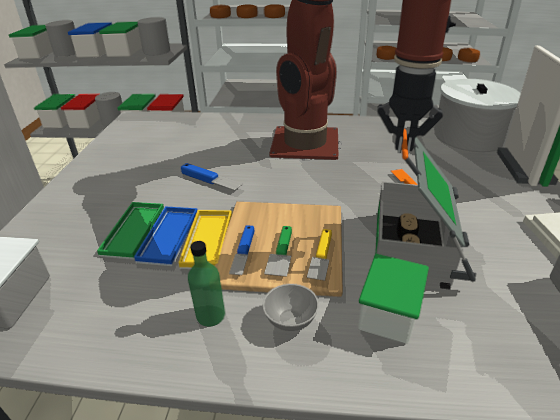

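The bar is held at about 0.85 rad (405,130) and both ends are visible in the caddy. I'll ease it down more slowly.

Call:
{"fn": "send_rows", "kwargs": {"steps": [[[0,0,0],[7.4,0,-8],1],[[0,0,0],[15,0,-15.6],1],[[0,0,0],[23.2,0,-22.8],1],[[0,0,0],[31.7,0,-29.5],1],[[0,0,0],[40.5,0,-36],1],[[0,0,0],[49.6,0,-41.8],1],[[0,0,0],[59,0,-47.2],1],[[0,0,0],[68.6,0,-52.2],1],[[0,0,0],[78.5,0,-56.7],1],[[0,0,0],[88.6,0,-60.6],1],[[0,0,0],[98.9,0,-64],1],[[0,0,0],[109.3,0,-67],1],[[0,0,0],[117,0,-69],1],[[0,0,0],[124,0,-70.3],1],[[0,0,0],[130.6,0,-71.3],1],[[0,0,0],[136,0,-72],1],[[0,0,0],[141,0,-72.7],1],[[0,0,0],[145,0,-73],1],[[0,0,0],[145,0,-73],1]]}}

```text
clock: 29.32
tcp_pos: [530.3, 161.2, 122.4]
orientation: [-0.472, 0.527, 0.472, 0.526]
wrist_force: [-2.1, -5.6, -2.6]
grip_width: 0.114
```

Run:
```python
from h import *
rel([(529.7,160.2,106,83.8)])
```

```text
t 29.32 tcp [530.3 161.2 122.4] x [-0.001 -0.001 -1.   ] z [ 0.108  0.994 -0.001] jaw 83.8 w 0.114 F [-2.1 -5.6 -2.6]
(529.7, 160.2, 106, 83.8) turn [ 0.  -0.1 -0. ] shift [16.4  0.4 -1. ]
```

Call:
{"fn": "send_rows", "kwargs": {"steps": [[[0,0,0],[4,0,0],1],[[0,0,0],[8,0,0],1],[[0,0,0],[11,0,0],1],[[0,0,0],[13,0,0],1],[[0,0,0],[15,0,0],1],[[0,0,0],[16.5,0,0],1],[[0,0,0],[17.5,0,0],1],[[0,0,0],[18,0,0],1],[[0,0,0],[18,0,0],1],[[0,0,0],[18,0,0],1],[[0,0,0],[18,0,0],1]]}}

```text
clock: 30.7
tcp_pos: [530.2, 160.3, 104.4]
orientation: [-0.472, 0.527, 0.472, 0.526]
wrist_force: [-1.7, -7.6, -3.5]
grip_width: 0.114
```

Run:
```python
from h import *
rel([(529.7,160.2,106,83.8)])
```

```text
t 30.7 tcp [530.2 160.3 104.4] x [-0.001 -0.002 -1.   ] z [ 0.108  0.994 -0.002] jaw 83.8 w 0.114 F [-1.7 -7.6 -3.5]
(529.7, 160.2, 106, 83.8) turn [-0.  -0.1 -0.1] shift [-1.6  0.5 -0.2]
```

The force is still downwards (the spring is pulling), so it isn't surely seated. I'll go down a bit more.

Call:
{"fn": "send_rows", "kwargs": {"steps": [[[0,0,0],[1,0,0],1],[[0,0,0],[2,0,0],1],[[0,0,0],[3,0,0],1],[[0,0,0],[3,0,0],1],[[0,0,0],[3,0,0],1]]}}

```text
clock: 31.32
tcp_pos: [530.2, 160.3, 102.1]
orientation: [-0.472, 0.527, 0.472, 0.526]
wrist_force: [-5.7, -9.1, 4.0]
grip_width: 0.118
```

Run:
```python
from h import *
rel([(529.7,160.2,106,83.8)])
im,d,p=snap('scene','s3')
cv2.imwrite('pics/s3c.png',cv2.resize(im[150:320,330:500,::-1],None,fx=3.5,fy=3.5,interpolation=cv2.INTER_CUBIC))
```

```text
t 31.32 tcp [530.2 160.3 102.1] x [-0.001 -0.001 -1.   ] z [ 0.108  0.994 -0.002] jaw 83.8 w 0.118 F [-5.7 -9.1  4. ]
(529.7, 160.2, 106, 83.8) turn [-0.  -0.1 -0.1] shift [-3.9  0.5 -0.2]
```

View pics/s3c.png

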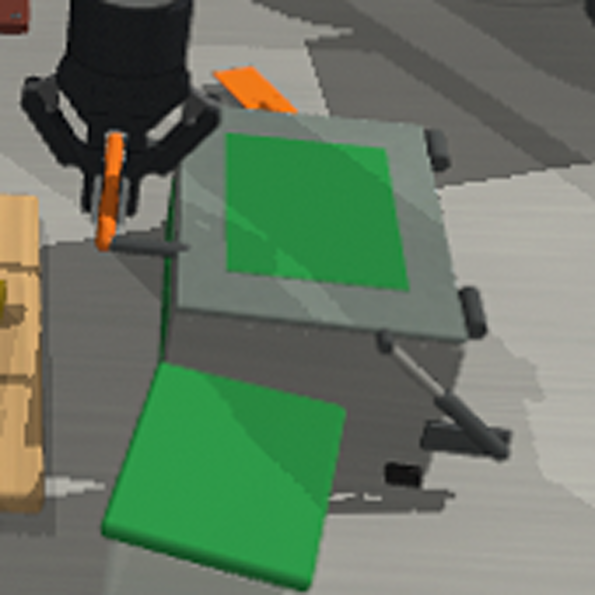

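The force has turned upward (+4 N), so the flap is seated on the rim. I'll release it.

Call:
{"fn": "send_rows", "kwargs": {"steps": [[[0,0,0],[0,0,0],0.9],[[0,0,0],[0,0,0],0.7],[[0,0,0],[0,0,0],0.5],[[0,0,0],[0,0,0],0.5],[[0,0,0],[-30,0,0],0.5],[[0,0,0],[-65,0,0],0.5],[[0,0,0],[-100,0,0],0.5],[[0,0,0],[-100,0,0],0.5]]}}

```text
clock: 32.38
tcp_pos: [532.2, 162.5, 205.0]
orientation: [-0.473, 0.524, 0.472, 0.528]
wrist_force: [0.2, 0.5, -0.8]
grip_width: 0.503
```

```bash
cat >> h.py <<'E'
def tools():
    im,d,p=snap('top','tt')
    u,v=np.meshgrid(np.arange(560),np.arange(420));W=world(p,u,v,d)
    hsv=cv2.cvtColor(im,cv2.COLOR_RGB2HSV);H,S,V=[hsv[...,i].astype(int) for i in range(3)]
    on=(W[...,1]>-170)&(W[...,1]<112)&(W[...,0]>400)&(W[...,0]<720)&(W[...,2]>24)&(W[...,2]<75)&(d>0)
    n,l,st,c=cv2.connectedComponentsWithStats(on.astype(np.uint8))
    for i in range(1,n):
        if st[i,4]<100: continue
        P=W[l==i]; r=cv2.minAreaRect(P[:,:2].astype(np.float32))
        m=(l==i)&(S>150); Q=W[m]; hc=Q[:,:2].mean(0); cc=np.array(r[0])
        w,h=r[1]; a=r[2] if w>h else r[2]-90
        print('obj px',c[i].round(),'ctr',cc.round(1),'size',np.round(r[1],1),'axis',round(a,1),'handle ctr',hc.round(1),'hue',np.median(H[m]))
E
python3 - <<'E'
from h import *
tools()
rel([])
E
```

```text
obj px [250. 178.] ctr [620.8  75.2] size [ 40.4 167.6] axis -8.7 handle ctr [585.3  77.7] hue 24.0
obj px [283. 179.] ctr [614.9 -19.4] size [ 49.6 166.5] axis -3.3 handle ctr [577.  -15.8] hue 57.0
obj px [314. 183.] ctr [ 620.1 -110. ] size [ 29.6 166.3] axis -0.1 handle ctr [ 578.8 -107. ] hue 113.0
t 32.42 tcp [531.3 162.3 203.2] x [ 0.002  0.002 -1.   ] z [0.107 0.994 0.002] jaw 83.9 w 0.503 F [-0.6 -0.4 -0.5]
```

View pics/tt.png

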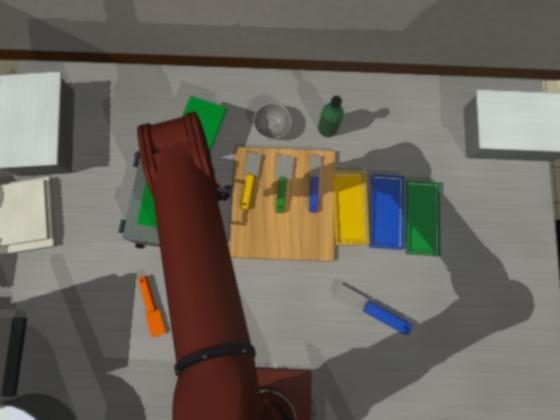

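Run:
```python
from h import *
rel([(595,77.3,160,83.5),(595,77.3,36,83.5)])
```

```text
t 32.42 tcp [531.3 162.3 203.2] x [ 0.002  0.002 -1.   ] z [0.107 0.994 0.002] jaw 83.9 w 0.503 F [-0.6 -0.4 -0.5]
(595, 77.3, 160, 83.5) turn [0.4 0.1 0.1] shift [ 43.2 -72.4 -77.8]
(595, 77.3, 36, 83.5) turn [0.4 0.1 0.1] shift [167.2 -72.1 -78. ]
```

Call:
{"fn": "send_rows", "kwargs": {"steps": [[[0,0,0],[0,-30,-35],0.4],[[0,0,0],[20,-60,-70],0.4],[[0,0,0],[43,-72,-78],0.4],[[0,0,0],[43,-72,-78],0.4],[[0,0,0],[43,-72,-78],0.4],[[0,0,0],[43,-72,-78],0.4]]}}

```text
clock: 33.17
tcp_pos: [593.7, 77.6, 159.8]
orientation: [-0.473, 0.525, 0.473, 0.526]
wrist_force: [0.7, -0.0, 0.1]
grip_width: 0.603
```

Run:
```python
from h import *
im,d,p=snap('wrist','w7')
hsv=cv2.cvtColor(im,cv2.COLOR_RGB2HSV);H,S,V=[hsv[...,i].astype(int) for i in range(3)]
m=(S>180)&(H>20)&(H<32)&(V>80)
P=maskworld(p,d,m);P=P[(P[:,2]>36)&(P[:,2]<46)&(P[:,1]>0)]
print(cv2.minAreaRect(P[:,:2].astype(np.float32)))
rel([(595,77.3,36,83.5)])
```

```text
((587.9617919921875, 80.40771484375), (20.67683982849121, 97.62462615966797), 83.47219848632812)
t 33.23 tcp [593.7  77.5 159.9] x [ 0.001  0.001 -1.   ] z [0.106 0.994 0.001] jaw 83.9 w 0.602 F [-0.2  0.2 -0.3]
(595, 77.3, 36, 83.5) turn [0.4 0.  0.1] shift [ 1.239e+02 -1.100e+00 -1.000e-01]
```

View pics/w7.png

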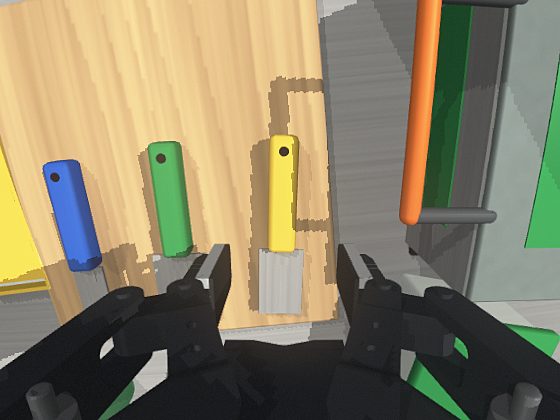

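The yellow spatula (283,195) is centred and aligned. I'll grasp it.

Call:
{"fn": "send_rows", "kwargs": {"steps": [[[0,0,0],[50,-1,0.5],0.4],[[0,0,0],[95,-1,0.5],0.4],[[0,0,0],[115,-1,0.5],0.4],[[0,0,0],[124,-1,0.5],0.4],[[0,0,0],[124,-1,0.5],0.4],[[0,0,0],[124,-1,0.5],0.7],[[0,0,0],[124,-1,0.5],0.9],[[0,0,0],[124,-1,0.5],0.9],[[0,0,0],[124,-1,0.5],0.9],[[0,0,0],[124,-1,0.5],0.9],[[0,0,0],[100,-1,0.5],0.9],[[0,0,0],[60,-1,0.5],0.9],[[0,0,0],[10,-1,0.5],0.9],[[0,0,0],[0,-1,0.5],0.9]]}}

```text
clock: 34.98
tcp_pos: [596.7, 76.9, 163.2]
orientation: [-0.473, 0.524, 0.471, 0.528]
wrist_force: [-0.1, 0.2, -1.7]
grip_width: 0.268
```

Run:
```python
from h import *
im,d,p=snap('wrist','w8')
# trays
z=np.load('/tmp/t0.npz');im=z['im'];d=z['d'];p=dict(intrinsics=z['K'],k1=float(z['k1']),R=z['R'],t=z['t'])
u,v=np.meshgrid(np.arange(560),np.arange(420));W=world(p,u,v,d)
hsv=cv2.cvtColor(im,cv2.COLOR_RGB2HSV);H,S,V=[hsv[...,i].astype(int) for i in range(3)]
for n,lo,hi in(('y',20,32),('b',100,130),('g',50,80)):
    m=(S>100)&(H>lo)&(H<hi)&(W[...,1]<-150)&(W[...,0]>400)&(W[...,0]<680)&(W[...,2]<9)&(W[...,2]>1)
    m=cv2.morphologyEx(m.astype(np.uint8),cv2.MORPH_OPEN,np.ones((5,5)))>0
    P=W[m][:,:2].astype(np.float32);r=cv2.minAreaRect(P);c,vt=P.mean(0),np.linalg.svd(P-P.mean(0),full_matrices=False)[2][0]
    print(n,r,'mean',c,'ax',np.degrees(np.arctan2(vt[1],vt[0]))%180)
rel([])
```

```text
y ((556.9927368164062, -219.70831298828125), (172.6361541748047, 76.4747543334961), 6.8977766036987305) mean [ 566.2287  -224.45837] ax 3.140396
b ((551.3274536132812, -320.8841552734375), (174.15679931640625, 73.64077758789062), 1.3135013580322266) mean [ 546.66705 -314.18573] ax 175.88774
g ((529.2747192382812, -418.4704284667969), (161.13446044921875, 60.7020378112793), 1.1899256706237793) mean [ 522.2976  -416.51367] ax 3.8130646
t 35.02 tcp [596.3  77.  162.6] x [ 0.005  0.002 -1.   ] z [0.108 0.994 0.002] jaw 83.8 w 0.264 F [ 0.3 -0.5 -0.3]
```

View pics/w8.png

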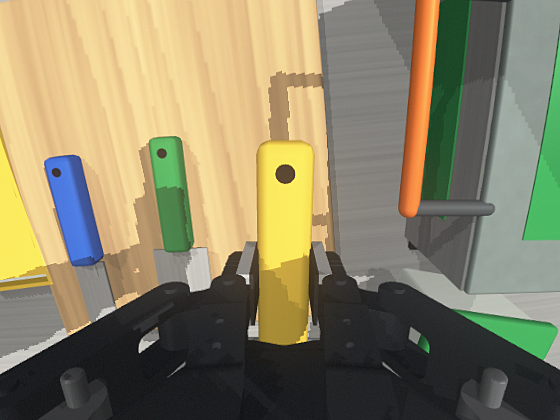

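Yellow is held, so I'll move above the yellow tray.

Run:
```python
from h import *
rel([(530,-210,200,92)])
```

```text
t 35.02 tcp [596.3  77.  162.6] x [ 0.005  0.002 -1.   ] z [0.108 0.994 0.002] jaw 83.8 w 0.264 F [ 0.3 -0.5 -0.3]
(530, -210, 200, 92) turn [-8.2  0.1  0.3] shift [ -38.3   34.9 -292.4]
```

Call:
{"fn": "send_rows", "kwargs": {"steps": [[[-2,0,0],[-38,8,-50],0.9],[[-4,0,0],[-38,15,-105],0.9],[[-6,0,0],[-38,21,-165],0.9],[[-8,0,0],[-38,28,-225],0.9],[[-8,0,0],[-38,35,-275],0.9],[[-8,0,0],[-38,35,-292],0.9],[[-8,0,0],[-38,35,-292],0.9],[[-8,0,0],[-38,35,-292],0.9],[[-8,0,0],[-38,35,-292],0.9]]}}

```text
clock: 36.15
tcp_pos: [529.2, -207.8, 196.7]
orientation: [-0.508, 0.491, 0.509, 0.491]
wrist_force: [0.1, -0.1, -1.2]
grip_width: 0.266
```

Run:
```python
from h import *
rel([])
im,d,p=snap('wrist','w9')
for n in ['tray_yellow','tray_blue','tray_green']:
  for c in ['wrist']:
    for r in bot.spot_point(c,n):print(n,r['score'],np.round(r['position'],1))
```

```text
t 36.15 tcp [ 529.2 -207.8  196.7] x [-0.  0. -1.] z [-0.035  0.999  0.   ] jaw 92.0 w 0.266 F [ 0.1 -0.1 -1.2]
tray_yellow 0.7 [ 551.  -312.9    3.7]
tray_blue 0.9 [ 553.3 -309.9    0.9]
tray_green 0.91 [ 539.1 -416.3   -1.9]
tray_green 0.5 [ 618.6 -108.    19.2]
```

View pics/w9.png

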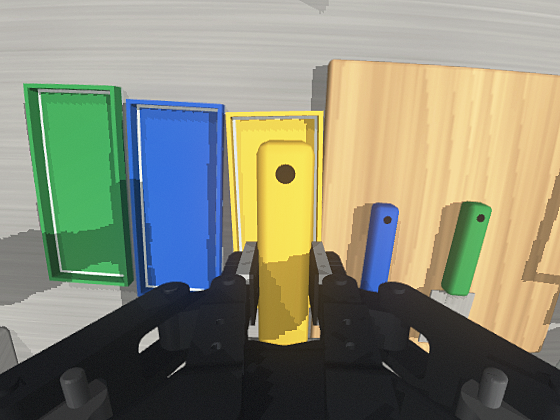

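```bash
cat >> h.py <<'E'
def plane(p,u,v,z):
    a=world(p,np.array([u]),np.array([v]),np.array([1.]))[0]; c=-np.array(p['R']).T@np.array(p['t'])
    return c+(a-c)*(z-c[2])/(a-c)[2]
E
python3 - <<'E'
from h import *
z=np.load('/tmp/w9.npz');p=dict(intrinsics=z['K'],k1=float(z['k1']),R=z['R'],t=z['t'])
for n,u,v in [('y0',227,112),('y1',323,112),('b0',126,100),('b1',224,105),('g0',25,85),('g1',120,86),('g2',50,284),('g3',131,284)]: print(n,plane(p,u,v,18).round(1))
rel([])
E
```

```text
y0 [ 457.1 -262.6   18. ]
y1 [ 453.9 -172.    18. ]
b0 [ 448.2 -359.    18. ]
b1 [ 450.8 -265.4   18. ]
g0 [ 434.8 -460.1   18. ]
g1 [ 435.6 -364.    18. ]
g2 [ 647.8 -467.2   18. ]
g3 [ 642.3 -371.5   18. ]
t 36.35 tcp [ 528.9 -209.   197. ] x [ 0.  0. -1.] z [-0.033  0.999  0.   ] jaw 91.9 w 0.265 F [-0.4  0.4 -1.8]
```

Run:
```python
from h import *
rel([(534,-213.3,60,92),(534,-213.3,23,92)])
```

```text
t 36.35 tcp [ 528.9 -209.   197. ] x [ 0.  0. -1.] z [-0.033  0.999  0.   ] jaw 91.9 w 0.265 F [-0.4  0.4 -1.8]
(534, -213.3, 60, 92) turn [-0.1  0.   0. ] shift [137.   -5.   -4.4]
(534, -213.3, 23, 92) turn [-0.1  0.   0. ] shift [174.   -5.   -4.4]
```

Call:
{"fn": "send_rows", "kwargs": {"steps": [[[0,0,0],[45,-5,-4.4],0.9],[[0,0,0],[95,-5,-4.4],0.9],[[0,0,0],[137,-5,-4.4],0.9],[[0,0,0],[155,-5,-4.4],0.9],[[0,0,0],[165,-5,-4.4],0.9],[[0,0,0],[172,-5,-4.4],0.9],[[0,0,0],[174,-5,-4.4],0.9],[[0,0,0],[174,-5,-4.4],0.9]]}}

```text
clock: 37.35
tcp_pos: [534.3, -214.1, 23.7]
orientation: [0.508, -0.492, -0.508, -0.492]
wrist_force: [0.8, -1.1, -2.0]
grip_width: 0.261
```

Run:
```python
from h import *
rel([])
```

```text
t 37.35 tcp [ 534.3 -214.1   23.7] x [ 0.001 -0.    -1.   ] z [-0.032  0.999 -0.   ] jaw 91.8 w 0.261 F [ 0.8 -1.1 -2. ]
```

Call:
{"fn": "send_rows", "kwargs": {"steps": [[[0,0,0],[1.5,0,0],0.9],[[0,0,0],[1.5,0,0],0.9],[[0,0,0],[1.5,0,0],0.7],[[0,0,0],[1.5,0,0],0.55],[[0,0,0],[1.5,0,0],0.55],[[0,0,0],[-10,0,0],0.55],[[0,0,0],[-60,0,0],0.55],[[0,0,0],[-120,0,0],0.5],[[0,0,0],[-160,0,0],0.4],[[0,0,0],[-160,0,0],0.4]]}}

```text
clock: 38.6
tcp_pos: [535.5, -214.9, 187.2]
orientation: [0.51, -0.491, -0.506, -0.493]
wrist_force: [-0.4, 0.2, -0.7]
grip_width: 0.603
```

Run:
```python
from h import *
snap('wrist','w10')
tools()
rel([(595,-110,160,90.5),(595,-110,36,90.5),(590,-18.3,160,86.7)])
```

```text
obj px [283. 179.] ctr [614.9 -19.5] size [ 49.7 166.7] axis -3.3 handle ctr [580.  -15.9] hue 61.0
obj px [314. 182.] ctr [ 619.7 -110.2] size [ 29.6 165.5] axis -0.1 handle ctr [ 586.1 -106.6] hue 112.0
t 38.7 tcp [ 533.8 -213.9  183.4] x [ 0.001  0.    -1.   ] z [-0.032  0.999  0.   ] jaw 91.8 w 0.598 F [-0.5  0.3 -0.4]
(595, -110, 160, 90.5) turn [1.3 0.  0. ] shift [ 23.5 -64.5 101.9]
(595, -110, 36, 90.5) turn [1.3 0.  0. ] shift [147.5 -64.4 101.8]
(590, -18.3, 160, 86.7) turn [5.1 0.  0. ] shift [ 23.5 -62.5 193.7]
```

View pics/w10.png

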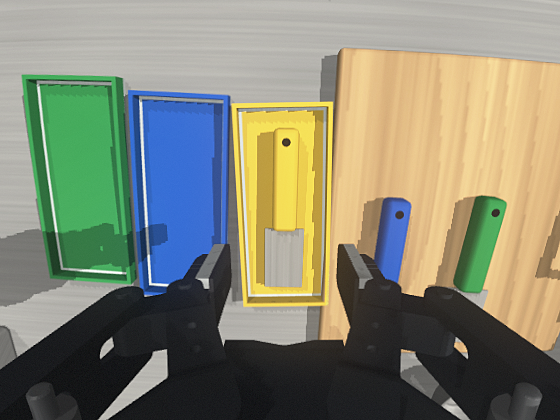

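Yellow lies flat inside its tray (285,205). Next the board's blue spatula, the small one (390,240).

Call:
{"fn": "send_rows", "kwargs": {"steps": [[[2,0,0],[0,-30,50],0.4],[[2,0,0],[15,-60,95],0.4],[[2,0,0],[23,-64,103],0.4],[[2,0,0],[23,-64,103],0.4],[[2,0,0],[23,-64,103],0.4],[[2,0,0],[23,-64,103],0.4]]}}

```text
clock: 39.45
tcp_pos: [594.0, -110.6, 160.5]
orientation: [-0.499, 0.501, 0.499, 0.501]
wrist_force: [-0.1, 0.4, 0.5]
grip_width: 0.601
```

Run:
```python
from h import *
snap('wrist','w11')
rel([(595,-109,36,89.8)])
```

```text
t 39.5 tcp [ 594.2 -110.3  160.5] x [ 0.001 -0.    -1.   ] z [ 0.005  1.    -0.   ] jaw 89.7 w 0.602 F [0.5 0.1 0.6]
(595, -109, 36, 89.8) turn [-0.1 -0.   0. ] shift [124.5  -0.7   1.3]
```

View pics/w11.png

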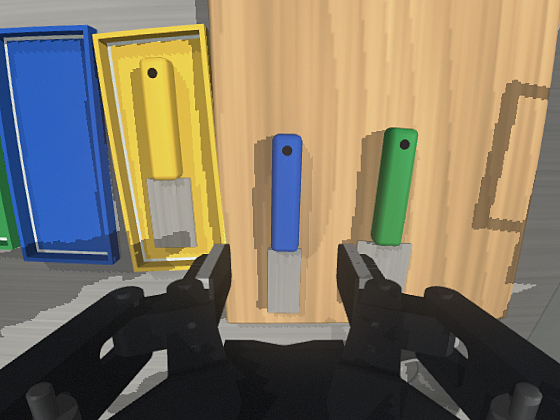

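The blue spatula (285,190) is centred, within about 1 mm, and aligned. I'll grasp it.

Call:
{"fn": "send_rows", "kwargs": {"steps": [[[0,0,0],[50,-1,0.8],0.4],[[0,0,0],[95,-1,0.8],0.4],[[0,0,0],[115,-1,0.8],0.4],[[0,0,0],[124,-1,0.8],0.4],[[0,0,0],[124,-1,0.8],0.4],[[0,0,0],[124,-1,0.8],0.7],[[0,0,0],[124,-1,0.8],0.9],[[0,0,0],[124,-1,0.8],0.9],[[0,0,0],[124,-1,0.8],0.9],[[0,0,0],[124,-1,0.8],0.9],[[0,0,0],[100,-1,0.8],0.9],[[0,0,0],[60,-1,0.8],0.9],[[0,0,0],[10,-1,0.8],0.9],[[0,0,0],[-20,-1,0.8],0.9],[[0,0,0],[-20,-1,0.8],0.9]]}}

```text
clock: 41.38
tcp_pos: [596.9, -108.5, 183.2]
orientation: [-0.501, 0.499, 0.498, 0.502]
wrist_force: [-0.1, -0.0, -1.1]
grip_width: 0.266
```

Run:
```python
from h import *
rel([(529,-313,180,88.5),(529,-313,22,88.5)])
```

```text
t 41.38 tcp [ 596.9 -108.5  183.2] x [ 0.005  0.    -1.   ] z [0.003 1.    0.   ] jaw 89.8 w 0.266 F [-0.1 -0.  -1.1]
(529, -313, 180, 88.5) turn [1.3 0.  0.3] shift [   2.8   67.4 -204.7]
(529, -313, 22, 88.5) turn [1.3 0.  0.3] shift [ 160.8   68.2 -204.7]
```

Call:
{"fn": "send_rows", "kwargs": {"steps": [[[1.3,0,0],[0,17,-50],0.9],[[1.3,0,0],[0,34,-105],0.9],[[1.3,0,0],[0,50,-160],0.9],[[1.3,0,0],[0,66,-200],0.9],[[1.3,0,0],[0,66,-204.7],0.9],[[1.3,0,0],[40,66,-204.7],0.9],[[1.3,0,0],[85,66,-204.7],0.9],[[1.3,0,0],[120,66,-204.7],0.9],[[1.3,0,0],[130,66,-204.7],0.9],[[1.3,0,0],[130,66,-204.7],0.9],[[1.3,0,0],[130,66,-204.7],0.9]]}}

```text
clock: 42.75
tcp_pos: [529.8, -313.1, 51.6]
orientation: [-0.494, 0.506, 0.493, 0.507]
wrist_force: [0.0, 0.1, -0.2]
grip_width: 0.264
```

Run:
```python
from h import *
snap('wrist','w12')
rel([(529,-313,22,88.5)])
```

```text
t 42.8 tcp [ 529.8 -313.1   51.6] x [ 0.002 -0.001 -1.   ] z [ 0.025  1.    -0.001] jaw 88.5 w 0.266 F [ 0.2 -0.2 -1.1]
(529, -313, 22, 88.5) turn [ 0.  -0.   0.1] shift [29.6  0.9  0.1]
```

View pics/w12.png

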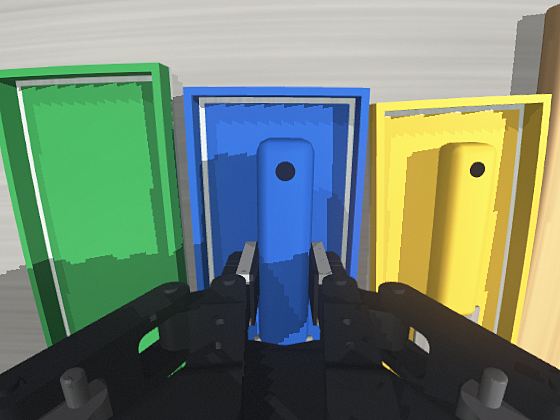

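The blue spatula (286) is nearly centred in the blue tray (185–368). I'll lower it and release.

Call:
{"fn": "send_rows", "kwargs": {"steps": [[[0,0,0],[10,0,-3],0.9],[[0,0,0],[20,0,-3],0.9],[[0,0,0],[27,0,-3],0.9],[[0,0,0],[29.5,0,-3],0.9],[[0,0,0],[29.5,0,-3],0.9],[[0,0,0],[29.5,0,-3],0.9],[[0,0,0],[29.5,0,-3],0.7],[[0,0,0],[29.5,0,-3],0.55],[[0,0,0],[29.5,0,-3],0.55],[[0,0,0],[15,0,-3],0.55],[[0,0,0],[-40,0,-3],0.55],[[0,0,0],[-100,0,-3],0.5],[[0,0,0],[-130,0,-3],0.4],[[0,0,0],[-130,0,-3],0.4]]}}

```text
clock: 44.55
tcp_pos: [530.0, -316.8, 183.7]
orientation: [-0.495, 0.506, 0.492, 0.507]
wrist_force: [0.2, -0.5, -0.4]
grip_width: 0.598
```

Run:
```python
from h import *
snap('wrist','w13')
tools()
rel([(590.5,-18,180,86.7)])
```

```text
obj px [283. 179.] ctr [614.9 -19.6] size [ 49.7 166.5] axis -3.2 handle ctr [579.3 -15.9] hue 60.0
t 44.65 tcp [ 528.7 -315.6  180.3] x [ 0.  0. -1.] z [0.025 1.    0.   ] jaw 88.5 w 0.601 F [-1.   0.8 -0.1]
(590.5, -18, 180, 86.7) turn [1.8 0.  0. ] shift [  0.3 -54.2 299. ]
```

View pics/w13.png

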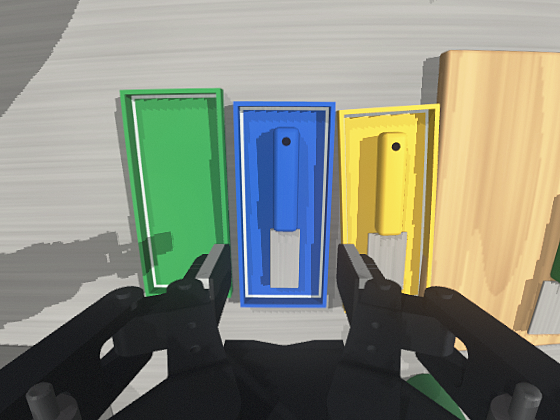

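Blue lies flat in the blue tray (286,205). Next is green.

Call:
{"fn": "send_rows", "kwargs": {"steps": [[[1.8,0,0],[0,-11,60],0.4],[[1.8,0,0],[0,-22,120],0.4],[[1.8,0,0],[0,-33,180],0.4],[[1.8,0,0],[0,-44,240],0.4],[[1.8,0,0],[10,-54,290],0.4],[[1.8,0,0],[20,-54,299],0.4],[[1.8,0,0],[20,-54,299],0.4],[[1.8,0,0],[20,-54,299],0.4],[[1.8,0,0],[20,-54,299],0.4]]}}

```text
clock: 45.78
tcp_pos: [590.4, -20.0, 160.4]
orientation: [-0.485, 0.515, 0.485, 0.515]
wrist_force: [-0.4, -0.1, -0.2]
grip_width: 0.597
```

Run:
```python
from h import *
snap('wrist','w14')
rel([(590.5,-18,36,86.7)])
```

```text
t 45.83 tcp [590.4 -19.7 160.4] x [ 0.001 -0.    -1.   ] z [ 0.059  0.998 -0.   ] jaw 86.6 w 0.601 F [ 0.3  0.1 -0.8]
(590.5, -18, 36, 86.7) turn [-0.1 -0.   0. ] shift [1.244e+02 1.000e-01 1.700e+00]
```

View pics/w14.png

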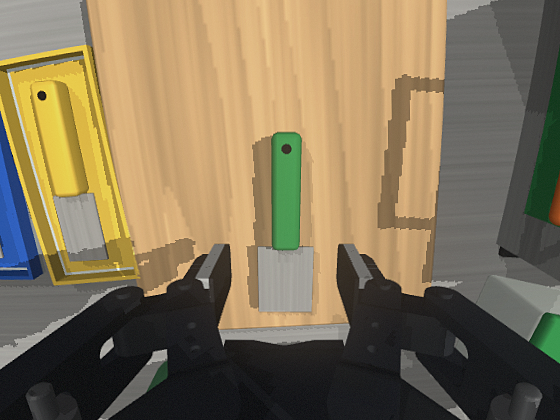

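The green spatula (286,190) is centred and aligned.

Call:
{"fn": "send_rows", "kwargs": {"steps": [[[0,0,0],[50,0,1.2],0.4],[[0,0,0],[95,0,1.2],0.4],[[0,0,0],[115,0,1.2],0.4],[[0,0,0],[124,0,1.2],0.4],[[0,0,0],[124,0,1.2],0.4],[[0,0,0],[124,0,1.2],0.7],[[0,0,0],[124,0,1.2],0.9],[[0,0,0],[124,0,1.2],0.9],[[0,0,0],[124,0,1.2],0.9],[[0,0,0],[124,0,1.2],0.9],[[0,0,0],[100,0,1.2],0.9],[[0,0,0],[60,0,1.2],0.9],[[0,0,0],[10,0,1.2],0.9],[[0,0,0],[-20,0,1.2],0.9],[[0,0,0],[-20,0,1.2],0.9],[[0,0,0],[-20,0,1.2],0.9]]}}

```text
clock: 47.82
tcp_pos: [590.0, -16.8, 179.5]
orientation: [-0.485, 0.514, 0.486, 0.514]
wrist_force: [-0.2, 0.2, -1.6]
grip_width: 0.264
```

Run:
```python
from h import *
rel([(516,-415.5,180,88),(516,-415.5,52,88)])
```

```text
t 47.83 tcp [590.  -16.8 179.5] x [-0.001  0.    -1.   ] z [0.057 0.998 0.   ] jaw 86.7 w 0.264 F [-0.2  0.2 -1.6]
(516, -415.5, 180, 88) turn [-1.3  0.  -0. ] shift [  -0.5   51.3 -402.2]
(516, -415.5, 52, 88) turn [-1.3  0.  -0. ] shift [ 127.5   51.2 -402.3]
```

Call:
{"fn": "send_rows", "kwargs": {"steps": [[[-1.3,0,0],[0,7,-55],0.9],[[-1.3,0,0],[0,14,-110],0.9],[[-1.3,0,0],[0,21,-170],0.9],[[-1.3,0,0],[0,28,-230],0.9],[[-1.3,0,0],[0,36,-290],0.9],[[-1.3,0,0],[0,44,-345],0.9],[[-1.3,0,0],[0,51,-390],0.9],[[-1.3,0,0],[10,51,-402],0.9],[[-1.3,0,0],[50,51,-402],0.9],[[-1.3,0,0],[95,51,-402],0.9],[[-1.3,0,0],[127,51,-402],0.9],[[-1.3,0,0],[127,51,-402],0.9],[[-1.3,0,0],[127,51,-402],0.9],[[-1.3,0,0],[127,51,-402],0.9]]}}

```text
clock: 49.58
tcp_pos: [517.5, -415.9, 54.7]
orientation: [-0.492, 0.508, 0.491, 0.509]
wrist_force: [-0.0, 0.7, -1.6]
grip_width: 0.265
```

Run:
```python
from h import *
snap('wrist','w15')
rel([(516,-415.5,22,88)])
```

```text
t 49.62 tcp [ 517.5 -415.9   54.6] x [ 0.002 -0.001 -1.   ] z [ 0.034  0.999 -0.001] jaw 88.0 w 0.263 F [-0.8  0.6 -0.7]
(516, -415.5, 22, 88) turn [ 0.  -0.1  0.1] shift [32.6  1.5  0.3]
```

View pics/w15.png

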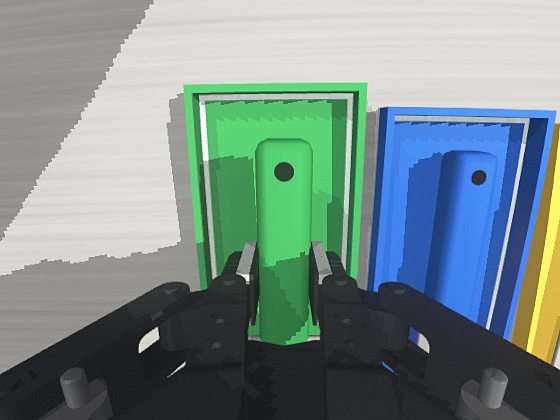

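The green spatula (284) is centred in the green tray (185–365). I'll lower it, release and retreat.

Call:
{"fn": "send_rows", "kwargs": {"steps": [[[0,0,0],[10,1,-2],0.9],[[0,0,0],[20,1,-2],0.9],[[0,0,0],[28,1,-2],0.9],[[0,0,0],[32,1,-2],0.9],[[0,0,0],[32,1,-2],0.9],[[0,0,0],[32,1,-2],0.9],[[0,0,0],[32,1,-2],0.7],[[0,0,0],[32,1,-2],0.55],[[0,0,0],[32,1,-2],0.55],[[0,0,0],[18,1,-2],0.55],[[0,0,0],[-40,1,-2],0.55],[[0,0,0],[-100,1,-2],0.5],[[0,0,0],[-160,1,-2],0.4],[[0,0,0],[-210,1,-2],0.4],[[0,0,0],[-210,1,-2],0.4],[[0,0,0],[-210,1,-2],0.4],[[0,0,0],[-210,1,-2],0.4]]}}

```text
clock: 51.75
tcp_pos: [515.2, -416.9, 261.8]
orientation: [-0.491, 0.509, 0.492, 0.508]
wrist_force: [0.4, -0.5, -0.9]
grip_width: 0.596
```

Run:
```python
from h import *
snap('wrist','w16');tools();im,d,p=snap('scene','s9')
for r in bot.spot_point('scene','flap_handle'):print(r['score'],np.round(r['position'],1))
z=np.load('/tmp/tt.npz');im=z['im'];d=z['d'];p=dict(intrinsics=z['K'],k1=float(z['k1']),R=z['R'],t=z['t'])
u,v=np.meshgrid(np.arange(560),np.arange(420));W=world(p,u,v,d)
z0=np.load('/tmp/t0.npz');dd=np.abs(z0['d']-d)
m=(u>140)&(u<200)&(v>165)&(v<235);print('flap height median before/after',np.median(world(p,u,v,z0['d'])[m][:,2]),np.median(W[m][:,2]))
rel([])
```

```text
flap height median before/after 113.26741221270638 113.40163268396903
t 51.95 tcp [ 515.4 -417.2  262.3] x [-0.001  0.    -1.   ] z [0.034 0.999 0.   ] jaw 88.0 w 0.597 F [-0.7 -0.4  0.3]
```

View pics/w16.png

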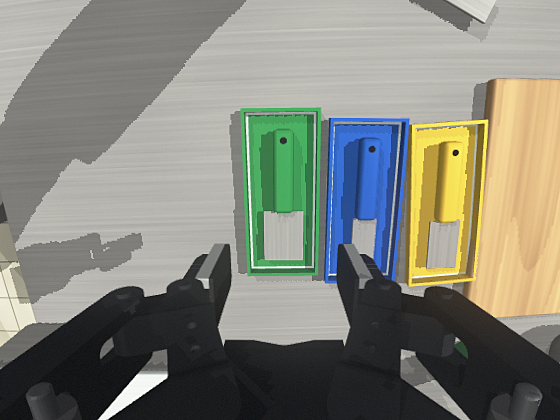

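View pics/tt.png

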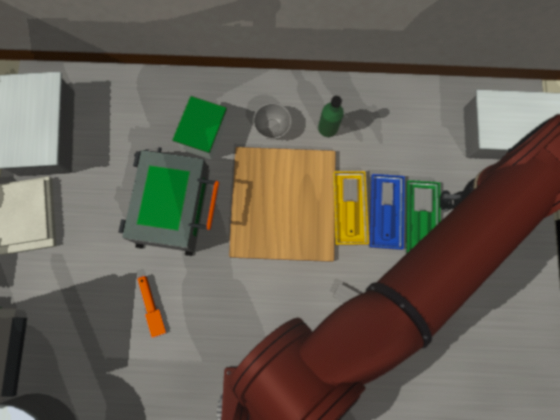

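View pics/s9.png

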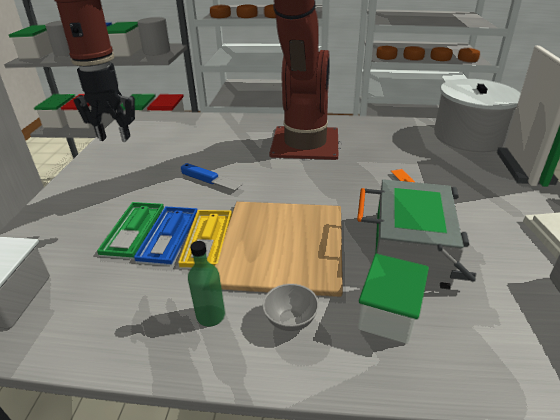

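The top and scene views show the board empty and all three spatulas in their own trays. The flap is shut at its original height, and the bowl, bottle and tub are where they were.

```bash
python3 -c "
from cell import bot
print(bot.hand_in())"
```

```text
the job is handed in; nothing more can be done
None
```

The job is done and handed in at about 52 s; hand-in gave no verdict.

- **Waste:** I lifted the flap by its handle until it stayed open and put both truffle ends in the caddy; the third was absent. I then eased the flap shut by the handle until the wrist force turned upward, meaning it was resting on the rim, and let go.
- **Spatulas:** The yellow, green and smaller blue spatulas were laid in the trays of their own colours. The orange and larger blue look-alikes were not touched.

**Last checks:**
- The board was empty and each spatula lay flat inside its tray.
- The flap's top measured 113.4 mm high, against 113.3 mm before I started, so it is shut.
- By eye, the bowl, oil bottle and tub were where they started; I did not measure their positions.
- The handle detector found nothing in the last scene picture. The handle is visible there, and the height measurement covers the same question.

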